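# Fold out the crank handle and wind the clamp shut

## Task

Clamp the pipe cap in the bench clamp so it can be drilled: swing the folded crank handle out of the handwheel until it stands up square to the wheel and snaps into its latched position, then wind the wheel clockwise (as seen facing it). Stop when the jaw's sprung pad holds the cap against the stop block and has been pushed back about half way, 8 mm of its 16 mm, and leave the handle latched out and the cap standing upright.

Things in the scene. Friction and masses are not known exactly. Their poses are not given: they have to be found in the camera images.
- clamp: Grey bench clamp, base plate 170 x 340 mm. Origin on the table; x away from the robot, y left along the slide, z up. The gearbox at +y has a dark handwheel whose axis leans 35 deg from vertical towards -x. A lamp bar (x -4 to 26, y -30 to 210, z 331 to 371 mm) hangs over its upper half: come in along the wheel's axis, not from straight above. On its -y side a carriage slides on a bed 24 mm high.
- wheel_centre (a point): Centre of the handwheel, at (-30, 90, 125) mm in the clamp's frame, in the middle plane of the rim (116 mm middle diameter, bar 16 mm thick; hub and spokes not above it by over 4 mm). z: the wheel's axis, out of the wheel, up and towards the robot; x and y turn with the wheel (parked: x up the slope away from the robot, y the clamp's y).
- handle_hinge (a point): Middle of the crank handle's hinge, 72 mm from the wheel's axis and 34 mm above the rim's middle plane; parked it is at the upper, far side of the wheel. The hinge runs along this point's y (tangent to the wheel, turns with it); the handle lies along its -x.
- handle_tip (a point): Free end of the crank handle, 92 mm from the hinge. The handle is a black plastic bar, 22 mm in diameter, revolving freely about its own length, from 14 to 92 mm from the hinge. Folded, it lies across the wheel's face from the rim over the hub, its centre line 34 mm above the rim's middle plane.
- handle (a joint): Folding angle of the crank handle, rad: 0 folded across the wheel, 1.571 (stop) standing parallel to the wheel's axis. An over-centre spring pulls it back to folded below about 0.8 and snaps it out above; about 6 N near the tip swings it out; out, the latch holds 0.4 N m. While folded a tongue at the hinge sits in a fixed fork and locks the wheel.
- wheel (a joint): Angle of the handwheel, rad: 0 parked, grows clockwise as seen by someone facing it (looking down its axis from outside), range up to 7.5. Turning needs about 3 N at the handle; it stays where it is left. It drives the carriage 9 mm per rad towards the stop block.
- pad (a joint): How far the sprung pad is pushed back into the carriage, m: 0 free, 0.016 bottomed. Spring 500 N/m, 1 N preload. A dark ring on the pad's rod marks half way (0.008): it then just reaches the sleeve.
- pad_face (a point): Centre of the pad's round face (28 mm diameter), which looks along the clamp's -y; 19 mm above the bed. Its y axis is the clamp's y.
- stop_block: Dark steel block, 70 (x) x 24 (y) x 36 mm, fixed across the bed, its place along the bed differs from job to job. Origin: centre of its underside, on the bed; the cap is pressed against its +y face, 12 mm from the origin.
- pipe_cap: Cream plastic pipe end cap, a round cup 46 mm in diameter and 33 mm high, standing loose on the bed between pad and stop block. Origin: centre of its underside, z up.
There are look-alikes about, which are no part of the job. What is shaped like the pipe_cap but orange is not meant.

How it is judged:
By the outcome, as a careful person would: the job done as asked, in the order asked, and still so for the second after the job is handed in, with the robot touching nothing.
It also fails if it takes over 45 s, if anything falls off the work surface, if the arm or the gripper's body presses on something with over 40 N, if the wrist force passes 120 N, or if a joint passes its speed limit or range.

## Robot

A 6-joint arm with a two-finger parallel gripper is mounted at the origin on a cart in front of the work surface, level with it; the furniture and walls round the work are solid. World frame = base frame: x ahead of the robot, y to its left, z up, the work surface at z = 0. Lengths are in m, angles in degrees, forces in N, time in s.
With the tool pointing down it reaches from about 0.4 to 0.825 m from the base axis. Payload 7 kg.
Tool frame: the origin (TCP) lies at the very end of the fingers, on their centre line; the grasp point (between the pads) lies hold_point_z behind it (hold_point_z is the distance from the TCP to the grasp point, in m); z points along the fingers, y is the direction in which the jaws open and shut (so a half turn about z gives the same grasp; the last joint's range is limited). The gripper opens to 88 mm and grips with 3 to 60 N. Pads are 19 mm wide; open, the fingers measure 130 mm over their backs; the gripper's body (78 mm by 193 mm) begins 47 mm behind the grasp point.
Start: joints at [-49.383, 20.546, 0.682, 0, -70.136, -16.507], TCP at [0.276, -0.616, 0.227] pointing down, gripper open.
Joint ranges: [-176.03, 176.03], [-82.01, 121.73], [-58.28, 71.71], [-173.87, 95.51], [-174.79, -0.11], [-173.66, 173.66]. Speed limits (degrees/s): [136.94, 136.94, 172.46, 180, 180, 180].

## Interface

Orientations are given as [roll, pitch, yaw] about the fixed x, y, z axes, in that order (R = Rz(yaw) Ry(pitch) Rx(roll)).
In Python, from plant import get_obs, snapshot, close_job, hold_point_z gives the robot as it stands. The module is installed in compiled form; this text tells all that it offers.
- The arm moves only by the tool jog_arm, never from a script. Its argument "commands" is a list of rows, each a list of 4 numbers: the shift along the world's x, y, z in mm, then the turn about the world's z in degrees. In form: [[x, y, z, turn], ...]. A call has exactly 10 rows; each row shifts and turns the commanded pose from where the row before left it; what a row does not reach is not made up. A row lasts 1/12 s, in which the tool goes at most 41.7 mm and 7.16 degrees, less where a joint would pass 70% of its speed; a pose out of reach is approached as far as the arm can. A call is refused whole if a number of a shift passes 41.7 or a number of a turn 7.16, either way. A call with a gripper value outside its range is refused whole. "fingers" is the finger opening in mm, from 0 to 87.6, set as the call begins (left out, the last holds). The fingers move at their own pace and stop on an object; the grip force is fixed at half the most. Time passes only in rows, so rows that do not move let the fingers close, or fill a call up. It gives the time, the measured TCP pose, the force and the opening at its end, in the units of the state.
- get_obs(): the state, without advancing time (a new reading comes with each control period).
- snapshot(name): name is "scene" or "top" or "wrist"; returns a dict with "image" (400x640x3 uint8, red, green, blue), "fov_y" (degrees; the focal length in pixels is half the picture's height over the tangent of half this angle, whatever the lens; pixels are square), "cx", "cy" (the principal point, pixels), "dist_coeffs" ([k1, k2, p1, p2, k3] as OpenCV has them; the pictures are not rectified), "rvec" (rotation vector, rad) and "tvec" (3), from world to camera coordinates, as OpenCV has them; the wrist camera has in their place "mount" (4x4, takes a point from camera to tool coordinates, whose origin is the TCP and whose axes are the flange's). Camera axes: x right, y down, z forward; pixel columns grow to the right and rows downward; lengths in m; the calibration is good to about 2 mm. A picture is of the moment at which its call begins: read the wrist's pose just before it. There is no depth.
- close_job(): hands the job in, once; it reports no verdict.
The state is a dict: "clock": time; "joint_pos": joint angles; "qvel": joint speeds; "tau": joint torques, N m; "tool_pos": TCP position; "orientation": TCP orientation; "force": force on the tool from outside, world axes, zero at the start; "moment": the same for the moment, N m; "opening": finger opening in m.
Only numpy, scipy, OpenCV 4.12 (cv2) and the standard library are available. Lean on these libraries where they do the work, as an engineer would, in place of code of your own. Each camera call takes 0.05 s, during which the arm holds its last target.

## Working session

There is one attempt and no reset: what is moved stays moved. The work goes in short steps, Python scripts to look and compute and a tool call to move; the robot and the scene stay as the last step left them, time stands still between calls to the robot, and variables do not carry over. Pictures are saved under pics/ and viewed, and the job is handed in when it is done.

Besides the shell and the picture viewer there is one more tool, called after "Call:" by a JSON object that holds its "name" and its "arguments". jog_arm: Moves the arm, as the interface text tells. Its arguments: {"type":"object","properties":{"commands":{"type":"array","items":{"type":"array","items":{"type":"number"}}},"fingers":{"type":"number"}},"required":["commands"]}

```bash
mkdir -p pics; ls; cat > h.py <<'E'
import numpy as np, cv2
from plant import get_obs, snapshot, close_job, hold_point_z
from scipy.spatial.transform import Rotation as Rn
def snap(name,fn):
    o=get_obs(); s=snapshot(name)
    cv2.imwrite('pics/'+fn+'.png',s['image'][:,:,::-1]); np.save('pics/'+fn+'.npy',{'s':s,'o':o},allow_pickle=True); return s,o
def load(fn):
    d=np.load('pics/'+fn+'.npy',allow_pickle=True).item(); return d['s'],d['o']
def cam(s,o):
    f=200/np.tan(np.radians(s['fov_y'])/2)
    K=np.array([[f,0,s['cx']],[0,f,s['cy']],[0,0,1.]]);D=np.array(s['dist_coeffs'],float)
    if 'mount' in s:
        T=np.eye(4);T[:3,:3]=Rn.from_euler('xyz',o['orientation'],degrees=True).as_matrix();T[:3,3]=o['tool_pos']
        T=T@np.array(s['mount']);R=T[:3,:3].T;t=-R@T[:3,3]
    else:
        R=cv2.Rodrigues(np.array(s['rvec'],float))[0];t=np.array(s['tvec'],float).ravel()
    return K,D,R,t
def ray(s,o,uv):
    K,D,R,t=cam(s,o)
    p=cv2.undistortPoints(np.array(uv,float).reshape(-1,1,2),K,D).reshape(-1,2)
    d=np.c_[p,np.ones(len(p))]@R; d/=np.linalg.norm(d,axis=1)[:,None]
    return -R.T@t,d
def onz(s,o,uv,z):
    c,d=ray(s,o,uv); return c+d*((z-c[2])/d[:,2])[:,None]
def proj(s,o,P):
    K,D,R,t=cam(s,o); return cv2.projectPoints(np.array(P,float).reshape(-1,3),cv2.Rodrigues(R)[0],t,K,D)[0].reshape(-1,2)
E
python3 - <<'E'
from h import *
print(get_obs(), hold_point_z() if callable(hold_point_z) else hold_point_z)
for n in ('scene','top','wrist'):
    s,o=snap(n,n+'0'); c,d=ray(s,o,[[320,200]]); print(n,c,d,s['fov_y'],s['dist_coeffs'])
E
```

```text
pics
{'clock': 0.0, 'joint_pos': array([-4.93837471e+01,  2.05926990e+01,  6.33991804e-01, -2.05113794e-02,
       -7.01349768e+01, -1.65063917e+01]), 'qvel': array([-0.08504611, -0.06853054, -0.03177796,  0.03387922, -0.0973483 ,
        0.01715382]), 'tau': array([-2.27573255e-04, -5.82712948e+01,  2.93055761e+01,  6.99759588e+00,
        6.57204859e-03, -1.75033047e-04]), 'tool_pos': array([ 0.27550545, -0.61568608,  0.22560884]), 'orientation': array([ 1.79904698e+02, -8.13314815e-03, -1.55897118e+02]), 'force': array([0.51112681, 0.26319348, 0.05261528]), 'moment': array([ 0.02607822,  0.00248854, -0.02268424]), 'opening': 0.08781251140307364} 0.0188
scene [ 0.00537283 -0.50691281  0.58947886] [[ 0.69716003  0.46453104 -0.54605751]] 53.840047272458285 [-0.05479747  0.          0.          0.          0.        ]
top [ 0.43025646 -0.10392837  1.00510852] [[ 0.21240577 -0.01420601 -0.97707829]] 55.87956279789722 [-0.08629244  0.          0.          0.          0.        ]
wrist [ 0.2033789  -0.64833357  0.3845452 ] [[ 0.27226375  0.13532799 -0.9526588 ]] 67.32520787400867 [-0.01260431  0.          0.          0.          0.        ]
```

View pics/scene0.png

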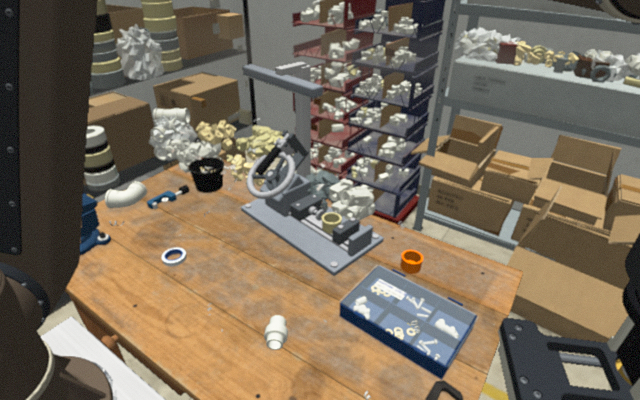

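View pics/top0.png

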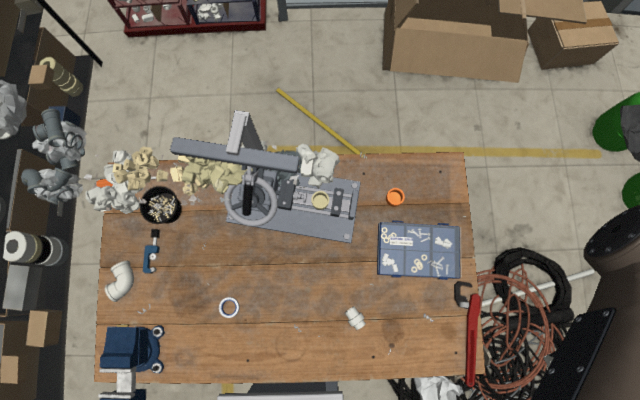

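View pics/wrist0.png

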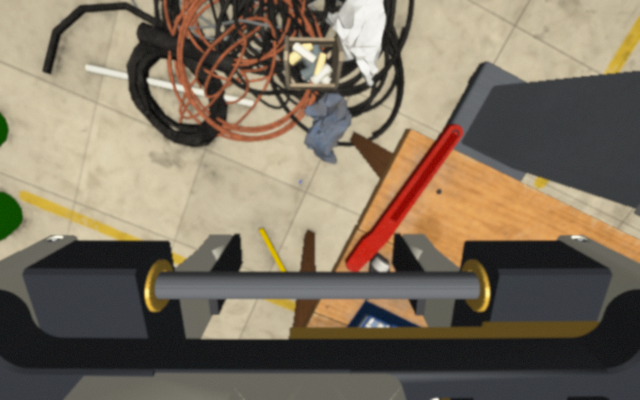

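```bash
python3 - <<'E'
import cv2
a=cv2.imread('pics/top0.png')[100:260,160:380]; cv2.imwrite('pics/t0z.png',cv2.resize(a,None,fx=3.6,fy=3.6,interpolation=cv2.INTER_CUBIC))
a=cv2.imread('pics/scene0.png')[55:275,230:430]; cv2.imwrite('pics/s0z.png',cv2.resize(a,None,fx=2.7,fy=2.7,interpolation=cv2.INTER_CUBIC))
E
```

```text
(no output)
```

View pics/t0z.png

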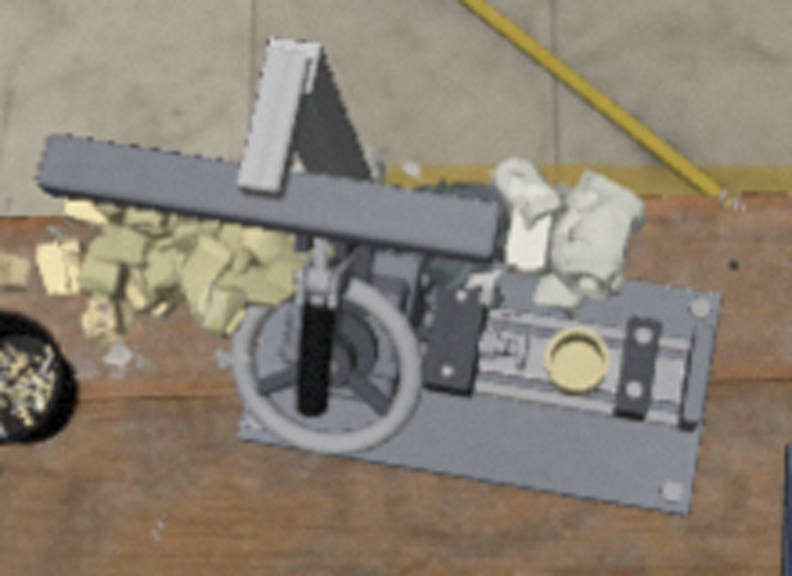

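View pics/s0z.png

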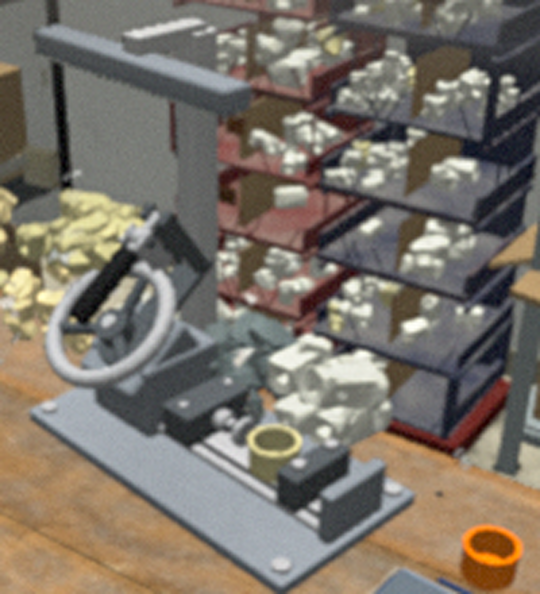

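```bash
cat > fit.py <<'E'
from h import *
from scipy.optimize import least_squares
st,ot=load('top0'); ss,os_=load('scene0')
T=lambda u,v:(160+(u+.5)/3.6-.5,100+(v+.5)/3.6-.5); S=lambda u,v:(230+(u+.5)/2.7-.5,55+(v+.5)/2.7-.5)
A=np.array
def R(y): c,s=np.cos(y),np.sin(y); return A([[c,-s,0],[s,c,0],[0,0,1]])
sl=np.radians(35); ax=A([-np.sin(sl),0,np.cos(sl)]); ex=A([np.cos(sl),0,np.sin(sl)])
W=A([-30,90,125.]); H=W+72*ex+34*ax; tip=H-92*ex
pt=[((-85,170),T(240,437)),((-85,-170),T(687,513)),((85,-170),T(720,293))]
ps=[((-85,170),S(33,411)),((-85,-170),S(283,588)),((85,-170),S(411,494))]
def res(p,full=False):
    x,y,yaw,t=p; o=A([x,y,0]); r=[]
    for (s,ob,L) in ((st,ot,pt),(ss,os_,ps)):
        P=A([list(c)+[t*1000] for c,_ in L])/1000@R(yaw).T+o
        r.append(proj(s,ob,P)-A([q for _,q in L]))
    return np.concatenate(r).ravel()
f=least_squares(res,[.5,.1,-.15,.01]); 
if __name__=='__main__':
    print(f.x,np.degrees(f.x[2])); print(f.fun.reshape(-1,2).round(1))
    for (s,ob,fn,l) in ((st,ot,'top0',lambda q:(q-[160,100])*3.6),(ss,os_,'scene0',lambda q:(q-[230,55])*2.7)):
        im=cv2.imread('pics/'+('t0z' if fn=='top0' else 's0z')+'.png'); x,y,yaw,t=f.x
        def P(Q): return l(proj(s,ob,A(Q)/1000@R(yaw).T+[x,y,0]))
        th=np.linspace(0,6.28,40); ring=W+58*(np.outer(np.cos(th),ex)+np.outer(np.sin(th),[0,1,0]))
        for q in P(ring): cv2.circle(im,tuple(int(v) for v in q),2,(0,0,255),-1)
        for q in P([H,tip,W]): cv2.circle(im,tuple(int(v) for v in q),4,(0,255,0),-1)
        lb=[[a,b,c] for a in(-4,26) for b in (-30,210) for c in (331,371)]
        for q in P(lb): cv2.circle(im,tuple(int(v) for v in q),4,(255,0,255),-1)
        for q in P([[a,b,t*1000] for a in(-85,85) for b in (-170,170)]): cv2.circle(im,tuple(int(v) for v in q),4,(255,255,0),-1)
        cv2.imwrite('pics/ov_'+fn+'.png',im)
E
python3 fit.py
```

```text
[ 0.64752321 -0.0453684  -0.19931139  0.00937104] -11.419701209430151
[[-1.2 -0.5]
 [-0.1 -0.1]
 [ 0.1 -0.2]
 [-1.4  0.2]
 [-0.3  0.4]
 [ 2.1  0.2]]
```

View pics/ov_top0.png

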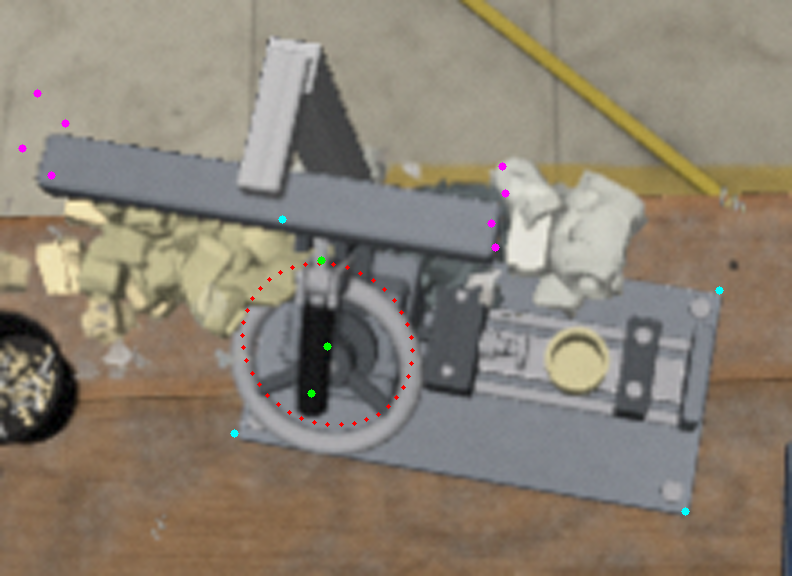

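View pics/ov_scene0.png

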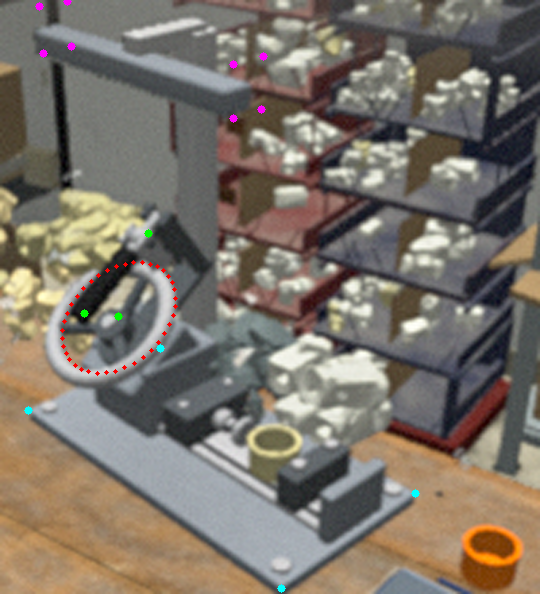

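```bash
cat > fit2.py <<'E'
from fit import *
# wheel outer ellipse, extremes measured by hand in zooms; fit on outer ring r=66
lt=[((-4,210,371),T(50,135)),((-4,-30,371),T(499,206)),((-4,-30,331),T(494,258)),((-4,210,331),T(40,190))]
lt=[((26,210,371),T(52,135)),((26,-30,371),T(500,203)),((-4,-30,331),T(494,259)),((-4,210,331),T(38,190))]
ls=[((-4,210,371),S(36,33)),((-4,210,331),S(37,49)),((-4,-30,331),S(216,109)),((26,-30,331),S(248,102)),((26,-30,371),S(248,85))]
wt=[T(233,355),T(421,355),T(330,452)]  # outer left,right,bottom extremes (u,u,v)
x0=np.r_[f.x[:3],0,0,.009]
th=np.linspace(0,2*np.pi,181)
ring=np.concatenate([W+r*0+66*np.outer(np.cos(th),ex)+66*np.outer(np.sin(th),[0,1,0])+h*ax for r,h in((0,-4),(0,4))])
def res2(p):
    x,y,yaw,dx,dy,t=p; o=A([x,y,0]); r=[]
    w=lambda Q:A(Q,float)/1000@R(yaw).T+o
    for (s,ob,L) in ((st,ot,lt),(ss,os_,ls)):
        r.append((proj(s,ob,w([c for c,_ in L]))-A([q for _,q in L])).ravel())
    for (s,ob,L) in ((st,ot,pt),(ss,os_,ps)):
        r.append((proj(s,ob,w([[c[0]+dx*1000,c[1]+dy*1000,t*1000] for c,_ in L]))-A([q for _,q in L])).ravel())
    q=proj(st,ot,w(ring)); r.append([q[:,0].min()-wt[0][0],q[:,0].max()-wt[1][0],q[:,1].max()-wt[2][1]])
    q=proj(ss,os_,w(ring)); a=S(46,0);b=S(180,0);c=S(0,384); r.append([q[:,0].min()-a[0],q[:,0].max()-b[0],q[:,1].max()-c[1]])
    return np.concatenate(r)
g=least_squares(res2,x0,loss='soft_l1')
if __name__=='__main__':
    print(g.x.round(4),np.degrees(g.x[2])); print(res2(g.x).round(1))
E
python3 fit2.py
```

```text
[ 0.6376 -0.0427 -0.2076  0.0112 -0.0013  0.0099] -11.892229037309525
[-4.9 -6.9 -0.2 -4.4 -0.6  2.4  2.7  0.5 -1.6 -8.8 -0.4  2.6  2.7  4.9
  1.7  4.2  2.  -9.2 -1.  -1.4 -0.1  0.1  0.6  0.  -0.7 -0.2 -0.5  0.4
  2.5  0.4 -1.8  0.6  0.2 -0.6 -0.7  1.4]
```

Call:
{"name": "jog_arm", "arguments": {"commands": [[15.5,33.5,18.4,-3.6],[15.5,33.5,18.4,-3.6],[15.5,33.5,18.4,-3.6],[15.5,33.5,18.4,-3.6],[15.5,33.5,18.4,-3.6],[15.5,33.5,18.4,-3.6],[15.5,33.5,18.4,-3.6],[15.5,33.5,18.4,-3.6],[15.5,33.5,18.4,-3.6],[15.5,33.5,18.4,-3.6]], "fingers": 40}}

```text
clock: 0.98
tool_pos: [0.4308, -0.2793, 0.4115]
orientation: [180.0, 0.0, 167.9]
force: [1.8, -0.5, -0.3]
opening: 0.0401
```

Call:
{"name": "jog_arm", "arguments": {"commands": [[15.5,34,0,0],[15.5,34,0,0],[15.5,34,0,0],[15.5,34,0,0],[15.5,34,0,0],[15.5,34,0,0],[15.5,34,0,0],[15.5,34,0,0],[15.5,34,0,0],[15.5,34,0,0]]}}

```text
clock: 1.82
tool_pos: [0.5859, 0.0608, 0.4105]
orientation: [180.0, -0.0, 168.1]
force: [1.1, -0.4, 0.1]
opening: 0.0394
```

```bash
python3 - <<'E'
from h import *
o=get_obs(); print(o['tool_pos'],o['orientation'],o['qvel'].round(1),o['force'])
E
```

```text
[0.58592842 0.06077254 0.41052394] [ 1.79995347e+02 -5.96326836e-03  1.68124269e+02] [ 30.9  22.4  26.4   0.2  -4.  -30.8] [ 1.13070777 -0.41050013  0.06511424]
```

```bash
python3 - <<'E'
from h import *
snap('wrist','w1a');s,o=snap('wrist','w1'); print(o['tool_pos'],o['qvel'].round(1))
E
```

```text
[0.58826219 0.06555422 0.40853618] [-3.  -1.2 -4.6 -0.9 -0.   5.6]
```

View pics/w1.png

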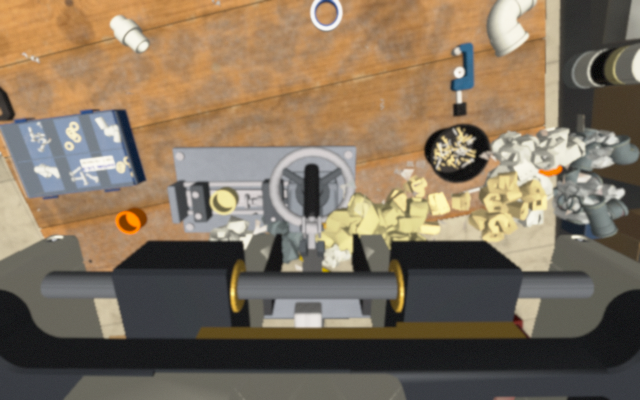

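```bash
python3 - <<'E'
import cv2
a=cv2.imread('pics/w1.png')[135:295,160:380]; cv2.imwrite('pics/w1z.png',cv2.resize(a,None,fx=3.6,fy=3.6,interpolation=cv2.INTER_CUBIC))
E
```

```text
(no output)
```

View pics/w1z.png

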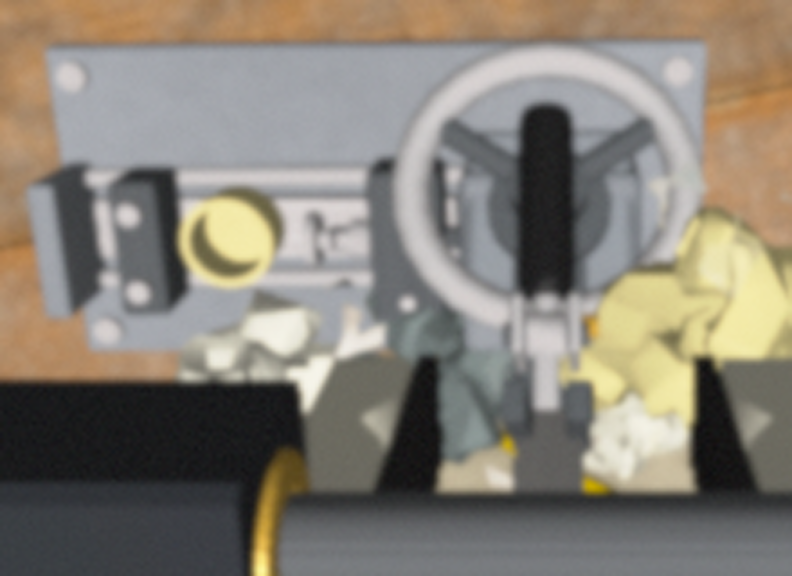

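```bash
cat > fit3.py <<'E'
from fit import *
sw,ow=load('w1')
V=lambda u,v:(160+(u+.5)/3.6-.5,135+(v+.5)/3.6-.5)
pt_=pt[1:]; ps_=[ps[0],ps[1]]
pw=[((-85,-170),V(48,44)),((-85,170),V(706,41)),((85,-170),V(92,350))]
views=((st,ot,pt_,(T(233,0)[0],T(421,0)[0],None,T(0,452)[1])),(ss,os_,ps_,(S(46,0)[0],S(180,0)[0],None,S(0,384)[1])),(sw,ow,pw,(V(394,0)[0],V(702,0)[0],V(0,45)[1],None)))
# torus outline: sample torus surface
th=np.linspace(0,2*np.pi,121);ph=np.linspace(0,2*np.pi,24)
tor=np.array([W+(58+8*np.cos(b))*(np.cos(a)*ex+np.sin(a)*A([0,1,0]))+8*np.sin(b)*ax for a in th for b in ph])
def res3(p,parts=False):
    x,y,yaw,dx,dy,t=p; o=A([x,y,0]); r=[]
    w=lambda Q:A(Q,float)/1000@R(yaw).T+o
    for s,ob,L,e in views:
        r.append((proj(s,ob,w([[c[0]+dx*1000,c[1]+dy*1000,t*1000] for c,_ in L]))-A([q for _,q in L])).ravel())
        q=proj(s,ob,w(tor)); m=[q[:,0].min(),q[:,0].max(),q[:,1].min(),q[:,1].max()]
        r.append([a-b for a,b in zip(m,e) if b is not None])
    return r if parts else np.concatenate(r)
if __name__=='__main__':
  for fix in (False,True):
    g=least_squares(lambda p:res3(np.r_[p[:3],0 if fix else p[3],0 if fix else p[4],p[5]]),np.r_[f.x[:3],0,0,.01],loss='soft_l1')
    print(g.x.round(4),np.degrees(g.x[2]))
    for q in res3(g.x,True): print(np.round(q,1))
    if fix: continue
    p=g.x; w=lambda Q:A(Q,float)/1000@R(p[2]).T+[p[0],p[1],0]
    print('tip',w(tip),'hinge',w(H),'W',w(W))
    q=(proj(sw,ow,w([tip,H,W]))-[160,135])*3.6; print(q)
    np.save('clamp.npy',p)
E
python3 fit3.py
```

```text
[ 6.382e-01 -4.390e-02 -1.997e-01  8.900e-03  4.000e-04  9.200e-03] -11.440741110317742
[-0.2  0.2  0.1  0. ]
[-1.   0.8 -0.1]
[-1.6  0.4 -0.5  0.6]
[ 0.1 -0.7  1.3]
[-0.3  0.8  0.2  0.5 -0.3  0.3]
[-0.6  0.5  0.5]
tip [0.59144277 0.05741622 0.14137964] hinge [0.66530734 0.04246784 0.19414867] W [0.62661439 0.05029834 0.125     ]
[[544.98467683 111.68622568]
 [544.79446773 338.22109074]
 [546.54830596 187.70249549]]
[ 0.6435 -0.044  -0.186   0.0052  0.      0.0118] -10.654752200635386
[ 0.3 -1.3 -0.2 -1.7]
[-0.9  1.  -1.7]
[-1.8 -0.3  0.9 -1.1]
[1.2 0.5 0.6]
[-0.9  3.1  0.1  0.2  0.3  2.5]
[-0.1  0.8  3. ]
```

```bash
cat > geo.py <<'E'
from h import *
A=np.array; p=np.load('clamp.npy')
c_,s_=np.cos(p[2]),np.sin(p[2]); RC=A([[c_,-s_,0],[s_,c_,0],[0,0,1]])
sl=np.radians(35); ax=A([-np.sin(sl),0,np.cos(sl)]); ex=A([np.cos(sl),0,np.sin(sl)]); ey=A([0,1.,0])
W=A([-30,90,125.]); H=W+72*ex+34*ax
def w(Q): return A(Q,float)/1000@RC.T+A([p[0],p[1],0])
def inv(P): return ((A(P)-A([p[0],p[1],0]))@RC)*1000
def grip(phi,s=85,below=14):
    phi=np.radians(phi); return w(H+s*(-np.cos(phi)*ex+np.sin(phi)*ax)-A([0,0,below]))
E
python3 - <<'E'
from geo import *
o=get_obs(); print(o['clock'],o['tool_pos'],o['orientation'])
g=grip(0); print('goal',g,(g-o['tool_pos'])*1000)
prev=g
for a in (10,20,30,40,50,60,70,76): q=grip(a);print(a,q.round(4),((q-prev)*1000).round(1)); prev=q
E
```

```text
1.9167 [0.5870016  0.06319307 0.40825471] [-1.79945288e+02 -1.65216723e-01  1.68309057e+02]
goal [0.5970629  0.05627884 0.13139468] [  10.06129572   -6.91423192 -276.86003734]
10 [0.5898 0.0577 0.1442] [-7.3  1.5 12.8]
20 [0.5848 0.0588 0.1581] [-5.   1.  13.9]
30 [0.5823 0.0593 0.1727] [-2.5  0.5 14.6]
40 [0.5823 0.0593 0.1876] [ 0.   0.  14.8]
50 [0.5848 0.0588 0.2021] [ 2.5 -0.5 14.6]
60 [0.5898 0.0577 0.2161] [ 5.  -1.  13.9]
70 [0.5971 0.0563 0.2289] [ 7.3 -1.5 12.8]
76 [0.6024 0.0552 0.2359] [ 5.4 -1.1  7. ]
```

Call:
{"name": "jog_arm", "arguments": {"commands": [[11,-3,-10,0.4],[0,0,-20,0],[0,0,-20,0],[0,0,-20,0],[0,0,-20,0],[0,0,-20,0],[0,0,-20,0],[0,0,-20,0],[0,0,-10,0],[0,0,0,0]]}}

```text
clock: 2.75
tool_pos: [0.5954, 0.0546, 0.2477]
orientation: [-179.9, -0.2, 168.5]
force: [0.3, 0.5, -0.6]
opening: 0.0402
```

```bash
python3 - <<'E'
from geo import *
s,o=snap('scene','s2'); s,o=snap('top','t2'); o=get_obs()
print(o['tool_pos'],o['orientation'],(grip(0)-o['tool_pos'])*1000,o['force'])
a=cv2.imread('pics/s2.png')[0:275,180:430]; b=cv2.imread('pics/t2.png')[60:260,160:380]
cv2.imwrite('pics/c2.png',np.hstack([cv2.resize(a,(400,440)),cv2.resize(b,(400,440))]))
E
```

```text
[0.59702841 0.05522129 0.25101678] [-1.79976432e+02  1.74980048e-02  1.68488547e+02] [ 3.44873858e-02  1.05755321e+00 -1.19622100e+02] [1.37172516 0.45012952 0.09305971]
```

View pics/c2.png

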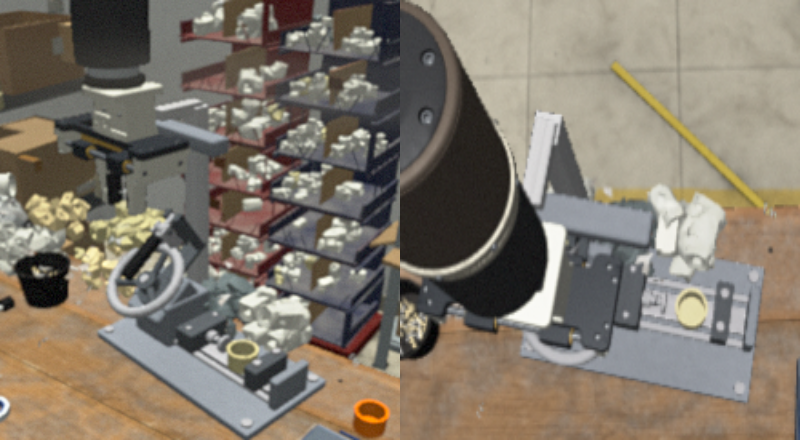

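```bash
python3 - <<'E'
from geo import *
s,o=load('s2'); im=s['image'][:,:,::-1].copy(); 
P=o['tool_pos']
crop=cv2.resize(im[0:275,180:430],None,fx=2.1,fy=2.1,interpolation=cv2.INTER_CUBIC)
for h in (0,.05,.1,.15,.2,.25):
    for side,col in ((0,(0,0,255)),(-.039,(0,255,0)),(.05,(255,0,255))):
        q=(proj(s,o,P+RC@A([side,0,h]))[0]-[180,0])*2.1; cv2.circle(crop,tuple(int(v) for v in q),2,col,-1)
for a in (-4,26):
  for b in(-30,210):
    for z in (331,371):
      q=(proj(s,o,w([a,b,z]))[0]-[180,0])*2.1; cv2.circle(crop,tuple(int(v) for v in q),3,(255,255,0),-1)
cv2.imwrite('pics/c3.png',crop)
E
```

```text
(no output)
```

View pics/c3.png

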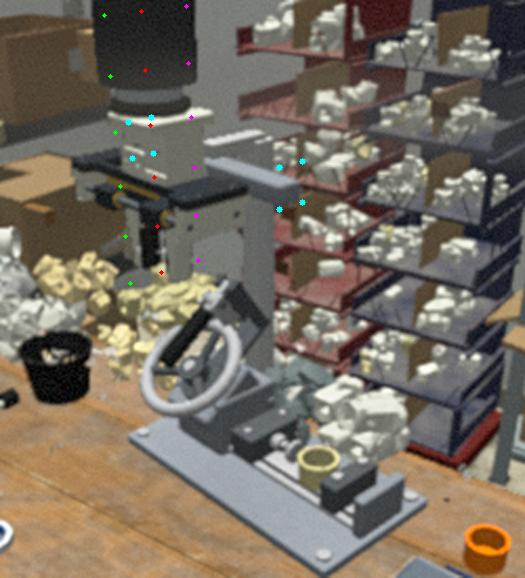

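```bash
python3 - <<'E'
from geo import *
o=get_obs(); g=grip(0,90); print('goal',g,(g-o['tool_pos'])*1000)
prev=g
for a in range(8,81,8): q=grip(a,90);print(a,q.round(4),((q-prev)*1000).round(1)); prev=q
E
```

```text
goal [0.59304852 0.05709125 0.12852679] [  -3.97989163    1.86996497 -122.4899819 ]
8 [0.5867 0.0584 0.1393] [-6.3  1.3 10.8]
16 [0.5819 0.0593 0.1508] [-4.8  1.  11.6]
24 [0.5787 0.06   0.163 ] [-3.2  0.6 12.1]
32 [0.5772 0.0603 0.1754] [-1.5  0.3 12.5]
40 [0.5774 0.0603 0.188 ] [ 0.2 -0.  12.6]
48 [0.5794 0.0599 0.2004] [ 1.9 -0.4 12.4]
56 [0.583  0.0591 0.2124] [ 3.6 -0.7 12. ]
64 [0.5882 0.0581 0.2238] [ 5.2 -1.1 11.4]
72 [0.5949 0.0567 0.2343] [ 6.7 -1.4 10.5]
80 [0.6029 0.0551 0.2438] [ 8.1 -1.6  9.5]
```

Call:
{"name": "jog_arm", "arguments": {"commands": [[-4,2,-15,0],[0,0,-15,0],[0,0,-15,0],[0,0,-15,0],[0,0,-15,0],[0,0,-15,0],[0,0,-15,0],[0,0,-10,0],[0,0,-7,0],[0,0,0,0]]}}

```text
clock: 3.68
tool_pos: [0.5926, 0.0578, 0.128]
orientation: [-180.0, -0.0, 168.5]
force: [-0.7, -0.6, 0.4]
opening: 0.04
```

```bash
python3 - <<'E'
from geo import *
snap('wrist','w3');s,o=snap('scene','s3'); o=get_obs();print(o['tool_pos'],(grip(0,90)-o['tool_pos'])*1000,o['force'])
a=cv2.imread('pics/s3.png')[0:275,180:430]; b=cv2.imread('pics/w3.png')
cv2.imwrite('pics/c3.png',np.hstack([cv2.resize(a,(400,440),interpolation=cv2.INTER_CUBIC),cv2.resize(b[100:400,150:450],(400,440))]))
E
```

```text
[0.59329564 0.05796956 0.12934883] [-0.24712027 -0.8783048  -0.82203382] [ 0.28752553 -0.77414659  0.39805384]
```

View pics/c3.png

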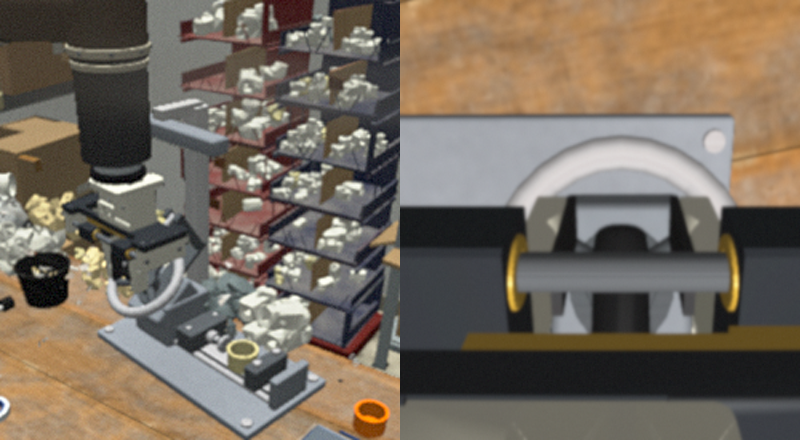

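Call:
{"name": "jog_arm", "arguments": {"commands": [[0,0,0,0],[0,0,0,0],[0,0,0,0],[0,0,0,0],[0,0,0,0],[0,0,0,0],[0,0,0,0],[0,0,0,0],[0,0,0,0],[0,0,0,0]], "fingers": 16}}

```text
clock: 4.62
tool_pos: [0.593, 0.0578, 0.1289]
orientation: [-180.0, 0.0, 168.5]
force: [1.1, -3.8, 2.9]
opening: 0.0205
```

Call:
{"name": "jog_arm", "arguments": {"commands": [[-3.3,0.6,5.2,0],[-3,0.6,5.5,0],[-2.5,0.5,5.7,0],[-2.3,0.5,5.9,0],[-1.7,0.3,6,0],[-1.5,0.3,6.1,0],[-0.9,0.2,6.2,0],[-0.6,0.1,6.3,0],[0,0,6.3,0],[0.2,0,6.3,0]]}}

```text
clock: 5.45
tool_pos: [0.5775, 0.0609, 0.1877]
orientation: [-180.0, 0.0, 168.5]
force: [6.4, -5.1, -3.3]
opening: 0.0206
```

```bash
python3 - <<'E'
from geo import *
s,o=snap('scene','s4'); o=get_obs();print(o['tool_pos'],o['force'],o['opening'],inv(o['tool_pos']))
a=cv2.imread('pics/s4.png')[60:235,230:370]
cv2.imwrite('pics/c4.png',cv2.resize(a,None,fx=3.4,fy=3.4,interpolation=cv2.INTER_CUBIC))
E
```

```text
[0.57774217 0.06086302 0.18900945] [ 3.33398934 -4.38728096 -0.80613246] 0.020506154624865304 [-79.99669761  90.66074954 189.00945302]
```

View pics/c4.png

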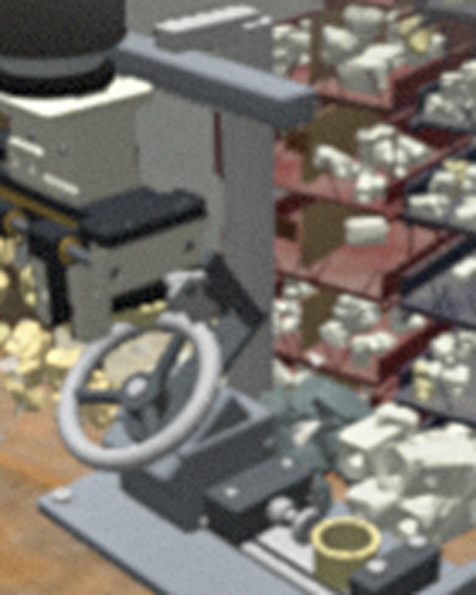

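Call:
{"name": "jog_arm", "arguments": {"commands": [[0.6,-0.1,6.2,0],[1.1,-0.2,6.2,0],[1.5,-0.3,6.1,0],[1.8,-0.4,6,0],[2.2,-0.4,5.8,0],[2.5,-0.5,5.7,0],[3,-0.6,5.5,0],[3.2,-0.7,5.2,0],[3.5,-0.7,5.1,0],[1.8,-0.4,2.5,0]]}}

```text
clock: 6.33
tool_pos: [0.6022, 0.0568, 0.241]
orientation: [179.9, 0.3, 168.5]
force: [23.0, -6.9, -22.8]
opening: 0.0202
```

```bash
python3 - <<'E'
from geo import *
o=get_obs();print(o['tool_pos'],o['force'],o['opening'],inv(o['tool_pos']), inv(grip(76,90)))
E
```

```text
[0.60222512 0.05675844 0.24095576] [ 22.95433597  -6.90506102 -22.83894204] 0.020195999389449285 [-55.18605197  91.49401934 240.95576377] [-58.44651387  90.         239.19398553]
```

Call:
{"name": "jog_arm", "arguments": {"commands": [[0,0,0,0],[0,0,0,0],[0,0,0,0],[0,0,0,0],[0,0,0,0],[0,0,0,0],[0,0,0,0],[0,0,0,0],[0,0,0,0],[0,0,0,0]], "fingers": 34}}

```text
clock: 7.17
tool_pos: [0.5983, 0.0567, 0.2424]
orientation: [180.0, 0.0, 168.5]
force: [0.1, 0.7, -0.5]
opening: 0.034
```

```bash
python3 - <<'E'
from geo import *
s,o=snap('wrist','w5'); s,o=snap('scene','s5'); o=get_obs();print(o['tool_pos'],o['force'],o['opening'],inv(o['tool_pos']))
a=cv2.imread('pics/s5.png')[60:235,230:370]; b=cv2.imread('pics/w5.png')[100:400,150:450]
cv2.imwrite('pics/c5.png',np.hstack([cv2.resize(a,(400,500),interpolation=cv2.INTER_CUBIC),cv2.resize(b,(400,500))]))
E
```

```text
[0.59827749 0.05669725 0.24237709] [0.05754956 0.00947008 0.789175  ] 0.03429072179150102 [-59.04311212  90.6510177  242.37709416]
```

View pics/c5.png

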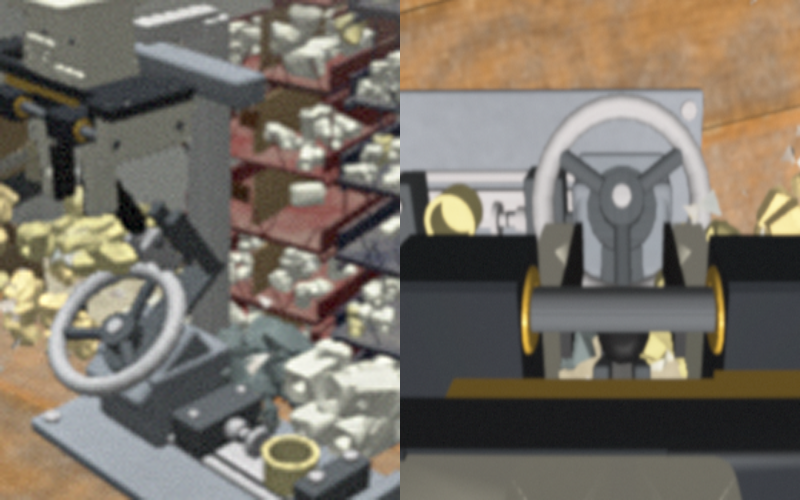

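```bash
python3 - <<'E'
from geo import *
s,o=load('s5'); a=cv2.resize(s['image'][60:235,230:370,::-1],None,fx=4,fy=3.4,interpolation=cv2.INTER_CUBIC)
for ph,c in ((90,(0,0,255)),(75,(0,255,0))):
  f=np.radians(ph)
  for t in (14,40,66,92):
    q=(proj(s,o,w(H+t*(-np.cos(f)*ex+np.sin(f)*ax)))[0]-[230,60])*[4,3.4]; cv2.circle(a,tuple(int(v) for v in q),3,c,-1)
s,o=load('w5');b=cv2.resize(s['image'][150:330,230:400,::-1],None,fx=3.4,fy=3.4)
for ph,c in ((90,(0,0,255)),(75,(0,255,0))):
  f=np.radians(ph)
  for t in (14,40,66,92):
    q=(proj(s,o,w(H+t*(-np.cos(f)*ex+np.sin(f)*ax)))[0]-[230,150])*3.4; cv2.circle(b,tuple(int(v) for v in q),3,c,-1)
cv2.imwrite('pics/c6.png',np.hstack([cv2.resize(a,(400,500)),cv2.resize(b,(400,500))]))
E
```

```text
(no output)
```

View pics/c6.png

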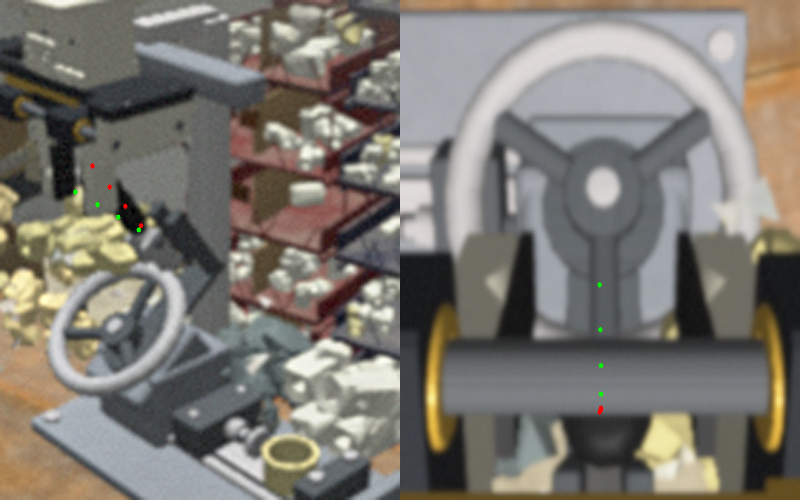

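```bash
cat >> geo.py <<'E'
def hp(th,s): th=np.radians(th); return W+(34+s)*ax+72*(np.cos(th)*ex-np.sin(th)*ey)
def rows(Ps):
    d=np.diff(A(Ps),axis=0)@RC.T; return d.round(1).tolist()
E
python3 - <<'E'
from geo import *
o=get_obs(); t=inv(o['tool_pos'])
off=A([-50,90,242.])-hp(0,88); print(off)
Ps=[t,A([-50,90,242])]+[hp(a,88)+off-[0,2,0] for a in range(5,41,5)]
for r in rows(Ps): print(r)
E
```

```text
[ -9.00262195   0.         -24.23405282]
[8.7, -2.4, -0.4]
[-1.9, -8.1, -0.2]
[-1.9, -6.0, -0.5]
[-2.3, -5.8, -0.8]
[-2.7, -5.6, -1.1]
[-3.1, -5.3, -1.4]
[-3.4, -5.0, -1.7]
[-3.8, -4.6, -1.9]
[-4.1, -4.3, -2.2]
```

Call:
{"name": "jog_arm", "arguments": {"commands": [[8.7,-2.4,0,0],[0,0,0,0],[-1.9,-8.1,-0.2,0],[-1.9,-6,-0.5,0],[-2.3,-5.8,-0.8,0],[-2.7,-5.6,-1.1,0],[-3.1,-5.3,-1.4,0],[-3.4,-5,-1.7,0],[-3.8,-4.6,-1.9,0],[-4.1,-4.3,-2.2,0]], "fingers": 26}}

```text
clock: 8.1
tool_pos: [0.5833, 0.0091, 0.2324]
orientation: [180.0, 0.0, 168.5]
force: [0.9, 3.2, -1.5]
opening: 0.0262
```

```bash
python3 - <<'E'
from geo import *
s,o=snap('wrist','w7'); s,o=snap('scene','s7'); o=get_obs();print(o['tool_pos'],o['force'],o['opening'],inv(o['tool_pos']),inv(o['tool_pos'])-hp(40,88))
a=cv2.imread('pics/s7.png')[60:235,230:370]; b=cv2.imread('pics/w7.png')[100:400,150:450]
cv2.imwrite('pics/c7.png',np.hstack([cv2.resize(a,(400,500),interpolation=cv2.INTER_CUBIC),cv2.resize(b,(400,500))]))
E
```

```text
[0.58262063 0.0086428  0.23227902] [ 1.07455468 -0.38957054 -0.10138876] 0.0259519414779878 [-64.85706602  40.44578588 232.27902332] [-10.06123554  -3.27350622 -24.29324909]
```

View pics/c7.png

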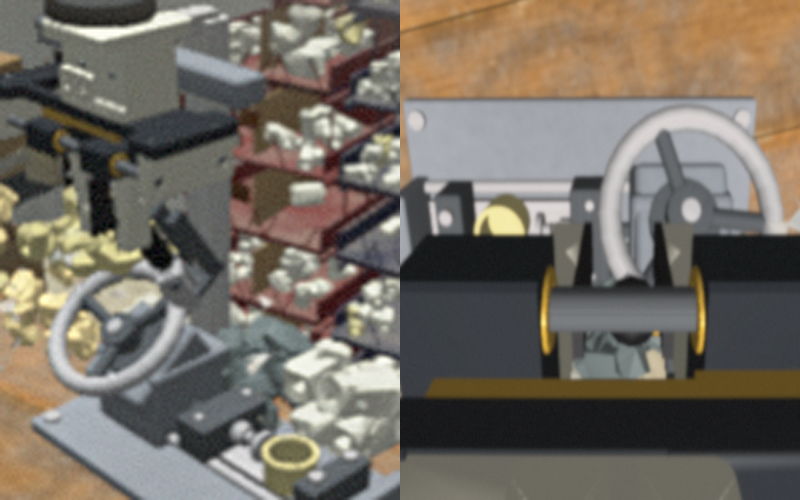

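Call:
{"name": "jog_arm", "arguments": {"commands": [[4.4,-0.4,0,0],[4.4,-0.4,0,0],[0,0,0,0],[0,0,0,0],[0,0,0,0],[0,0,0,0],[0,0,0,0],[0,0,0,0],[0,0,0,0],[0,0,0,0]], "fingers": 16}}

```text
clock: 9.03
tool_pos: [0.5904, 0.0089, 0.2335]
orientation: [-179.9, -0.2, 168.5]
force: [-14.0, 5.5, 12.0]
opening: 0.0205
```

```bash
python3 - <<'E'
from geo import *
o=get_obs();t=inv(o['tool_pos']);print(o['force'],o['opening'],t)
# theta from y with the tool centred on the bar
th=np.degrees(np.arcsin((90-t[1])/72)); off=t-hp(th,88); print(th,off)
Ps=[hp(a,88) for a in np.arange(th,th+91,9)]
for r in rows(Ps): print(r)
E
```

```text
[-14.03449553   5.46383239  11.99493132] 0.020527004923667266 [-57.31028124  42.28394765 233.48949573]
41.507872500904824 [ -1.50120577   0.         -22.3732949 ]
[-8.1, -6.4, -4.7]
[-8.7, -4.8, -5.3]
[-9.1, -3.2, -5.8]
[-9.3, -1.5, -6.2]
[-9.3, 0.3, -6.4]
[-9.0, 2.0, -6.5]
[-8.5, 3.7, -6.4]
[-7.8, 5.3, -6.1]
[-7.0, 6.8, -5.7]
[-5.9, 8.1, -5.2]
```

Call:
{"name": "jog_arm", "arguments": {"commands": [[-1,0,1,0],[-4.1,-3.4,-2.3,0],[-4.1,-3,-2.4,0],[-4.3,-2.6,-2.6,0],[-4.4,-2.2,-2.7,0],[-4.5,-1.8,-2.8,0],[-4.6,-1.4,-3,0],[-4.6,-0.9,-3.1,0],[-4.7,-0.6,-3.1,0],[0,0,0,0]]}}

```text
clock: 9.87
tool_pos: [0.5558, -0.0073, 0.2122]
orientation: [-180.0, -0.0, 168.5]
force: [-4.5, 1.4, 5.3]
opening: 0.0204
```

```bash
python3 - <<'E'
from geo import *
o=get_obs();t=inv(o['tool_pos']);print(o['force'],RC.T@o['force'],o['opening'],t)
print(t-hp(77.5,88)-[-1.5,0,-22.4])
E
```

```text
[-4.46241734  1.43506844  5.26013721] [-4.65840283  0.52141438  5.26013721] 0.020448470996138952 [-87.97930717  19.53481193 212.24560052]
[ 0.73163751 -0.17187556  0.77063542]
```

```bash
python3 - <<'E'
from geo import *
for n in('scene','top','wrist'): snap(n,n[0]+'8')
a=cv2.imread('pics/s8.png')[180:275,290:400]; b=cv2.imread('pics/t8.png')[170:250,270:370]; c=cv2.imread('pics/w8.png')[60:260,120:340]
cv2.imwrite('pics/c8.png',np.vstack([np.hstack([cv2.resize(a,(400,345),interpolation=cv2.INTER_CUBIC),cv2.resize(b,(400,345),interpolation=cv2.INTER_CUBIC)])])); cv2.imwrite('pics/c8b.png',cv2.resize(c,None,fx=2.7,fy=2.7,interpolation=cv2.INTER_CUBIC))
Ps=[hp(a,88) for a in np.arange(77.5,77.5+181,9)]
for r in rows(Ps): print(r)
E
```

```text
[-9.3, 0.3, -6.4]
[-9.0, 2.0, -6.5]
[-8.5, 3.7, -6.4]
[-7.8, 5.3, -6.1]
[-7.0, 6.8, -5.7]
[-5.9, 8.1, -5.2]
[-4.7, 9.2, -4.5]
[-3.4, 10.1, -3.7]
[-2.0, 10.8, -2.8]
[-0.5, 11.1, -1.9]
[1.0, 11.2, -0.9]
[2.4, 11.0, 0.1]
[3.8, 10.6, 1.1]
[5.1, 9.9, 2.1]
[6.2, 8.9, 3.0]
[7.2, 7.7, 3.9]
[8.1, 6.4, 4.7]
[8.7, 4.8, 5.3]
[9.1, 3.2, 5.8]
[9.3, 1.5, 6.2]
```

View pics/c8.png

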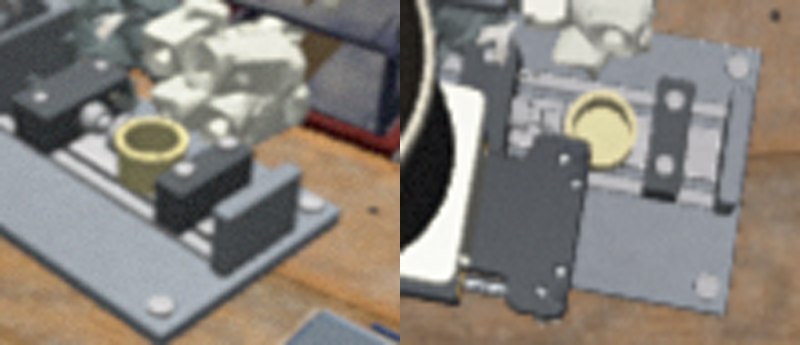

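View pics/c8b.png

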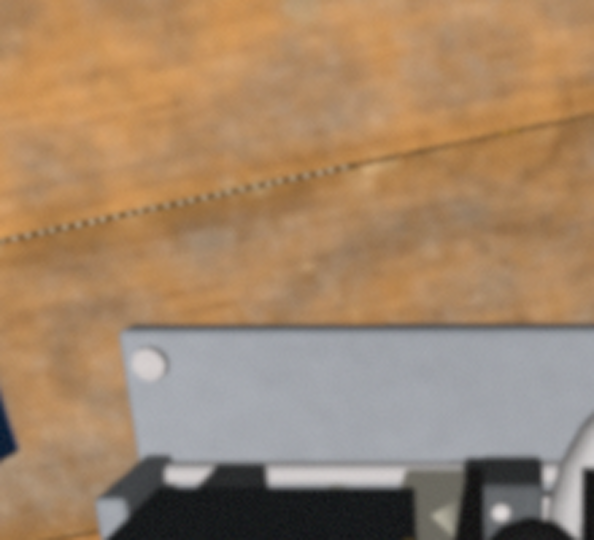

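```bash
python3 - <<'E'
from geo import *
s,o=load('t8'); Z=lambda u,v:[270+(u-400+.5)/4-.5,170+(v+.5)/4.3125-.5]
for n,uv,z in (('cap L',(566,128),57),('cap R',(636,128),57),('stop left edge a',(660,80),60),('stop left b',(648,190),60),('stop right',(694,85),60),('pad?',(520,112),43),('pad end',(560,118),43)):
    print(n,inv(onz(s,o,[Z(*uv)],z/1000)[0]).round(1))
s,o=load('w1'); V=lambda u,v:[160+(u+.5)/3.6-.5,135+(v+.5)/3.6-.5]
for n,uv,z in (('cap L',(180,238),57),('cap R',(280,238),57),('stop right top',(160,180),60),('stop left top',(112,185),60),('pad?',(312,225),43),('carr',(372,170),60)):
    print(n,inv(onz(s,o,[V(*uv)],z/1000)[0]).round(1))
E
```

```text
cap L [ 10.8 -49.9  57. ]
cap R [ 18.5 -94.3  57. ]
stop left edge a [  49.5 -104.8   60. ]
stop left b [ -17.9 -108.    60. ]
stop right [  50.2 -126.9   60. ]
pad? [ 18.5 -17.8  43. ]
pad end [ 19.3 -44.2  43. ]
cap L [ 12.5 -94.1  57. ]
cap R [ 12.8 -44.4  57. ]
stop right top [-18.1 -99.5  60. ]
stop left top [ -15.7 -123.2   60. ]
pad? [ 10.4 -31.4  43. ]
carr [-22.4   3.9  60. ]
```

Call:
{"name": "jog_arm", "arguments": {"commands": [[-9.3,0.3,-6.4,0],[-9,2,-6.5,0],[-8.5,3.7,-6.4,0],[-7.8,5.3,-6.1,0],[-7,6.8,-5.7,0],[-5.9,8.1,-5.2,0],[-4.7,9.2,-4.5,0],[-3.4,10.1,-3.7,0],[-2,10.8,-2.8,0],[-0.5,11.1,-1.9,0]]}}

```text
clock: 10.85
tool_pos: [0.4951, 0.0589, 0.1615]
orientation: [-179.7, -0.3, 168.5]
force: [-10.2, -2.4, 5.0]
opening: 0.0202
```

```bash
cat > look.py <<'E'
from geo import *
import sys
n=sys.argv[1]; th=float(sys.argv[2])
s,o=snap('scene','s'+n); snap('top','t'+n); o=get_obs();t=inv(o['tool_pos']);print(o['clock'],o['force'],RC.T@o['force'],o['opening'],t)
print('err',t-hp(th,88)-[-1.0,0,-22])
v=t-[-1,0,-22]-W; v-=ax*(v@ax); print('theta',np.degrees(np.arctan2(-v[1],v@ex))%360,'r',np.linalg.norm(v))
a=cv2.imread('pics/s%s.png'%n)[180:275,290:400]; b=cv2.imread('pics/t%s.png'%n)[170:250,270:370]
cv2.imwrite('pics/c%s.png'%n,np.hstack([cv2.resize(a,(400,345),interpolation=cv2.INTER_CUBIC),cv2.resize(b,(400,345),interpolation=cv2.INTER_CUBIC)]))
E
python3 look.py 9 167.5
```

```text
10.95 [-11.66998939   3.0826027    5.53193136] [-12.04955872   0.70655965   5.53193136] 0.020560875932429844 [-160.41267148   73.96961484  161.56321037]
err [-1.85543561 -0.44673295 -1.05475134]
theta 167.5183550798288 r 74.1711911293473
```

View pics/c9.png

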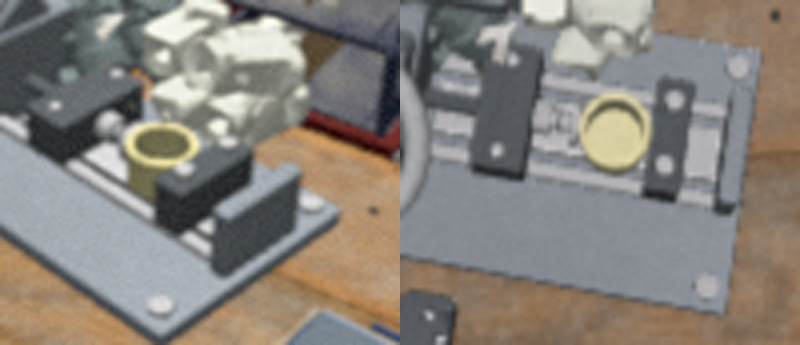

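```bash
python3 - <<'E'
from geo import *
b=cv2.imread('pics/t9.png')[180:230,325-45:352]
cv2.imwrite('pics/z9.png',cv2.resize(b,None,fx=11,fy=11,interpolation=cv2.INTER_CUBIC))
s,o=load('t9'); Z=lambda u,v:[270+(u-400+.5)/4-.5,170+(v+.5)/4.3125-.5]
for n,uv,z in (('cap L',(580,130),57),('cap R',(651,130),57),('carr R',(528,170),60)):
    print(n,inv(onz(s,o,[Z(*uv)],z/1000)[0]).round(1))
Ps=[hp(a,88) for a in np.arange(167.5,167.5+60,4.5)]
for r in rows(Ps): print(r)
E
```

```text
cap L [ 11.2 -59.   57. ]
cap R [  18.9 -104.    57. ]
carr R [-19.  -30.6  60. ]
[0.3, 5.6, -0.6]
[0.7, 5.6, -0.3]
[1.0, 5.6, -0.1]
[1.4, 5.5, 0.2]
[1.7, 5.4, 0.4]
[2.1, 5.2, 0.7]
[2.4, 5.0, 0.9]
[2.7, 4.8, 1.2]
[3.0, 4.6, 1.4]
[3.3, 4.3, 1.6]
[3.5, 4.0, 1.8]
[3.7, 3.7, 2.1]
[3.9, 3.4, 2.2]
```

View pics/z9.png

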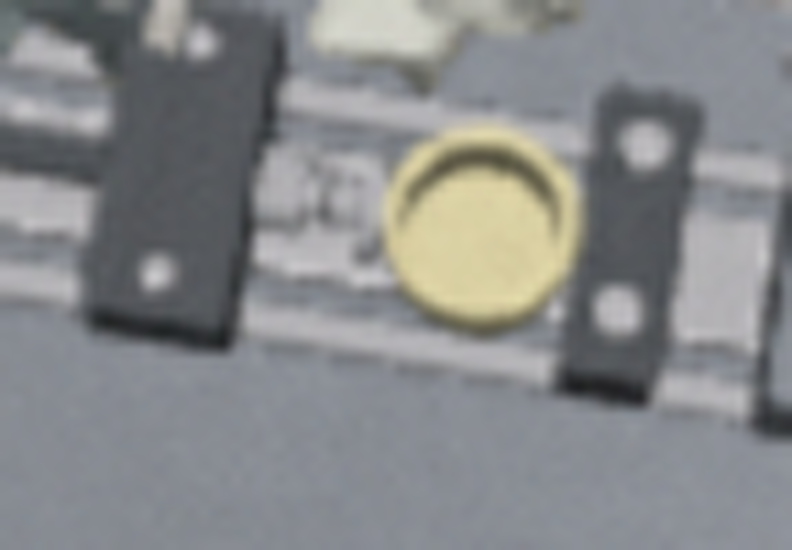

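Call:
{"name": "jog_arm", "arguments": {"commands": [[-0.5,5.6,0.2,0],[0.2,5.6,0,0],[0.8,5.6,0.1,0],[1.4,5.5,0.2,0],[1.7,5.4,0.4,0],[2.1,5.2,0.7,0],[2.4,5,0.9,0],[2.7,4.8,1.2,0],[1.5,2.3,0.7,0],[0,0,0,0]]}}

```text
clock: 11.78
tool_pos: [0.5113, 0.1064, 0.1667]
orientation: [179.9, 0.0, 168.5]
force: [4.3, 0.5, -17.4]
opening: 0.0205
```

```bash
python3 look.py 10 205.7; python3 - <<'E'
import cv2,numpy as np
b=cv2.imread('pics/t10.png')[183:223,293:343]; cv2.imwrite('pics/z10.png',cv2.resize(b,None,fx=14,fy=14,interpolation=cv2.INTER_CUBIC))
b=cv2.imread('pics/s10.png')[195:245,290:350]; cv2.imwrite('pics/y10.png',cv2.resize(b,None,fx=11,fy=11,interpolation=cv2.INTER_CUBIC))
E
```

```text
11.8833 [  5.59630617   1.97565954 -19.74925345] [  5.09322906   3.04645549 -19.74925345] 0.020866307008926003 [-154.11702668  121.89387009  166.71212337]
err [0.00387261 0.670416   0.98780534]
theta 206.3794132845048 r 71.78238632337863
```

View pics/z10.png

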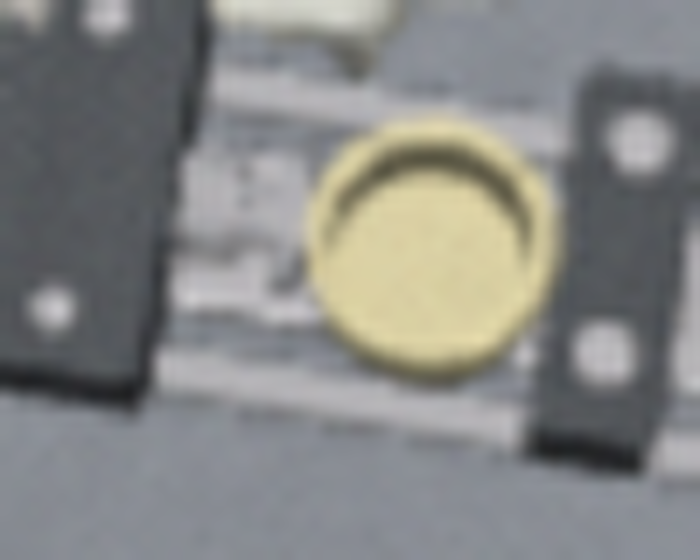

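View pics/y10.png

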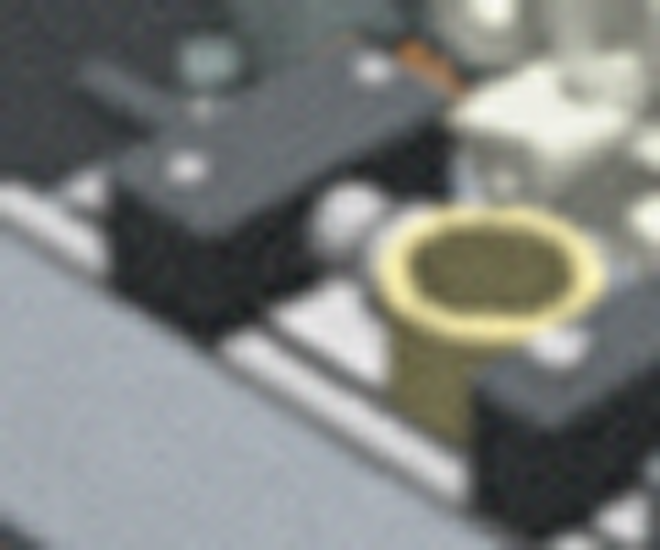

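```bash
python3 - <<'E'
from geo import *
for r in rows([hp(a,88) for a in np.arange(206.4,235,3)]): print(r)
E
```

```text
[2.1, 3.0, 1.0]
[2.2, 2.9, 1.1]
[2.3, 2.7, 1.2]
[2.4, 2.6, 1.3]
[2.5, 2.4, 1.4]
[2.6, 2.3, 1.5]
[2.7, 2.1, 1.6]
[2.8, 2.0, 1.6]
[2.8, 1.8, 1.7]
```

Call:
{"name": "jog_arm", "arguments": {"commands": [[2.1,3,0.6,0],[2.2,2.9,0.9,0],[2.3,2.7,1.1,0],[2.4,2.6,1.2,0],[2.5,2.4,1.4,0],[2.6,2.3,1.5,0],[0,0,0,0],[0,0,0,0],[0,0,0,0],[0,0,0,0]]}}

```text
clock: 12.72
tool_pos: [0.5253, 0.1219, 0.174]
orientation: [179.9, 0.1, 168.5]
force: [2.3, 4.8, -11.6]
opening: 0.0208
```

```bash
python3 - <<'E'
from geo import *
o=get_obs();t=inv(o['tool_pos']);print(o['clock'],RC.T@o['force'],t)
v=t-[-1,0,-22]-W; v-=ax*(v@ax); print('theta',np.degrees(np.arctan2(-v[1],v@ex))%360,'r',np.linalg.norm(v))
E
```

```text
12.7167 [  1.34213506   5.17831973 -11.6120801 ] [-143.47695527  140.05700814  174.00591413]
theta 224.23693243494154 r 71.75324762629604
```

Call:
{"name": "jog_arm", "arguments": {"commands": [[0,0,0,0],[0,0,0,0],[0,0,0,0],[0,0,21.5,0],[0,0,21.5,0],[0,0,21.5,0],[0,0,21.5,0],[-7.5,-37,0,0],[-7.5,-37,0,0],[-7.5,-37,0,0]], "fingers": 36}}

```text
clock: 13.55
tool_pos: [0.502, 0.009, 0.261]
orientation: [180.0, 0.1, 168.6]
force: [0.9, -0.5, 0.6]
opening: 0.0362
```

Call:
{"name": "jog_arm", "arguments": {"commands": [[-6.2,-31,0,0],[-6.2,-31,0,0],[-6.2,-31,0,0],[-6.2,-31,0,0],[29,-6,-22,0],[29,-6,-22,0],[29,-6,-22,0],[29,-6,-22,0],[29,-6,-22,0],[29,-6,-22,0]]}}

```text
clock: 14.38
tool_pos: [0.6529, -0.151, 0.1275]
orientation: [-180.0, 0.1, 168.5]
force: [-0.3, 0.9, 1.3]
opening: 0.0359
```

```bash
python3 - <<'E'
from geo import *
snap('wrist','w11a'); snap('wrist','w11b'); s,o=snap('wrist','w11'); print(inv(o['tool_pos']),o['force'],o['clock'])
snap('scene','s11')
E
```

```text
[  34.95228644 -102.26581898  121.51947985] [-0.8694989   0.29323713 -0.37787442] 14.4833
```

View pics/w11.png

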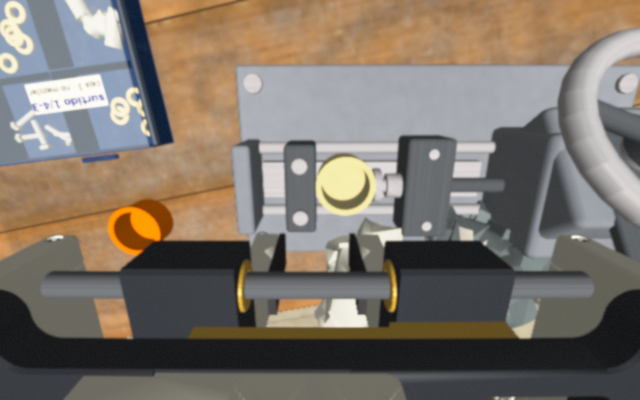

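View pics/s11.png

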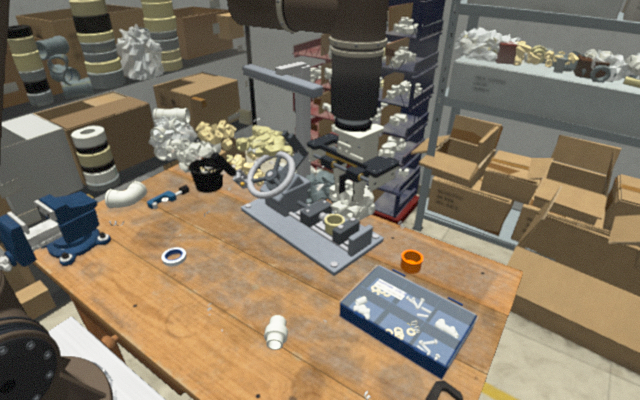

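```bash
python3 - <<'E'
import cv2
b=cv2.imread('pics/w11.png')[140:235,280:460]; cv2.imwrite('pics/z11.png',cv2.resize(b,None,fx=4.4,fy=4.4,interpolation=cv2.INTER_CUBIC))
b=cv2.imread('pics/w11.png')[165:205,360:410]; cv2.imwrite('pics/y11.png',cv2.resize(b,None,fx=14,fy=14,interpolation=cv2.INTER_CUBIC))
E
```

```text
(no output)
```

View pics/y11.png

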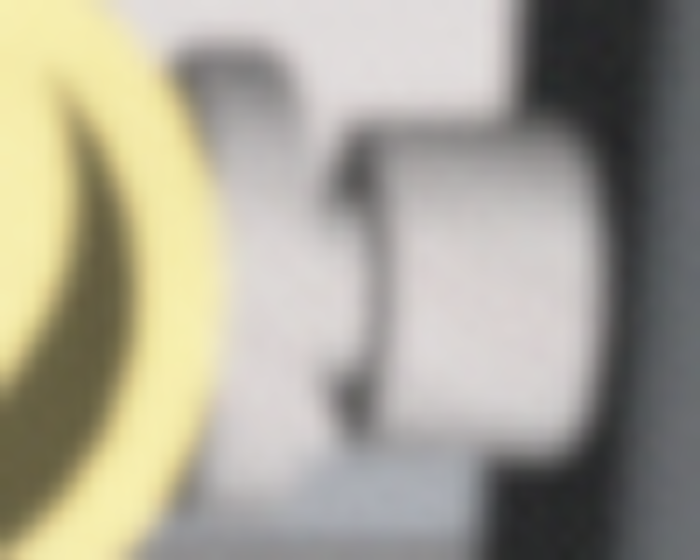

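View pics/z11.png

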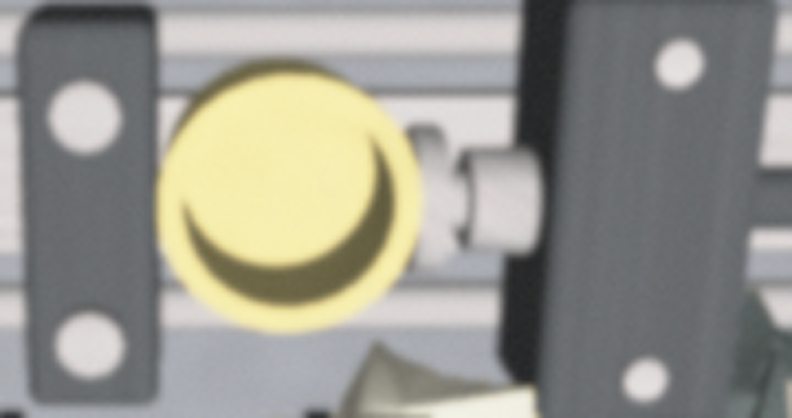

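```bash
python3 - <<'E'
from geo import *
im=cv2.imread('pics/w11.png',0)
print(im[182:190,374:404])
b=cv2.imread('pics/w1.png')[180:220,230:270]; b2=cv2.imread('pics/s0z.png')[380:480,180:320]
cv2.imwrite('pics/y1.png',np.hstack([cv2.resize(b,(400,400),interpolation=cv2.INTER_CUBIC),cv2.resize(b2,(400,400))]))
s,o=load('w11'); Y=lambda u,v:[360+(u+.5)/14-.5,165+(v+.5)/14-.5]; Z=lambda u,v:[280+(u+.5)/4.4-.5,140+(v+.5)/4.4-.5]
for n,uv,z in (('sleeve L',(388,290),50),('ringL',(365,290),50),('sleeve R',(603,290),50),('pad back top',(300,130),43)):
    print(n,inv(onz(s,o,[Y(*uv)],z/1000)[0]).round(2))
for n,uv,z in (('stop face top',(158,190),60),('cap L',(157,200),57),('cap R',(424,200),57),('carr edge',(562,200),60),('padback',(443,145),50)):
    print(n,inv(onz(s,o,[Z(*uv)],z/1000)[0]).round(2))
E
```

```text
[[229 225 219 215 215 213 213 210 206 199 193 180 151 152 183 204 210 209
  207 207 205 205 206 206 206 207 205 191 152 101]
 [230 227 221 217 216 214 214 215 212 209 205 188 160 156 184 205 209 212
  210 209 207 208 207 208 208 208 207 195 157 103]
 [231 229 224 218 217 216 215 216 216 213 208 197 168 158 186 206 210 212
  212 211 209 209 208 207 207 207 207 195 159 107]
 [232 229 223 217 217 217 217 215 215 215 212 199 169 160 187 208 212 212
  211 212 211 211 210 209 208 208 206 193 159 105]
 [232 228 222 217 215 217 215 215 214 214 213 198 168 160 188 208 214 212
  213 212 211 213 212 210 211 208 206 193 158 105]
 [232 227 221 216 214 215 216 216 216 215 213 200 169 160 189 210 216 215
  213 213 212 211 211 211 212 210 207 193 154 104]
 [233 227 219 214 213 213 216 216 213 214 211 195 164 163 192 212 217 216
  215 212 213 212 213 212 210 211 209 193 154  99]
 [232 228 219 214 211 214 212 213 210 207 204 186 160 163 193 211 217 216
  216 215 214 212 211 211 210 211 208 192 149  93]]
sleeve L [ 16.39 -46.15  50.  ]
ringL [ 16.39 -47.45  50.  ]
sleeve R [ 16.4  -33.95  50.  ]
pad back top [  8.66 -50.18  43.  ]
stop face top [  11.85 -102.99   60.  ]
cap L [  14.39 -103.19   57.  ]
cap R [ 14.44 -56.51  57.  ]
carr edge [ 13.68 -33.28  60.  ]
padback [  6.13 -52.27  50.  ]
```

View pics/y1.png

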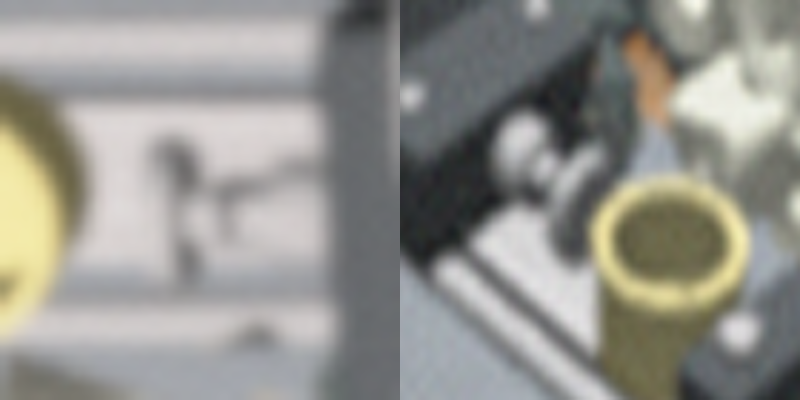

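```bash
python3 - <<'E'
from geo import *
def cap(fn,box):
    s,o=load(fn); x0,x1,y0,y1=box; im=s['image'][y0:y1,x0:x1].astype(float)
    wgt=np.clip((im[:,:,0]-im[:,:,2]-25)/40,0,1)  # yellowness R-B
    n,l,st,c=cv2.connectedComponentsWithStats((wgt>.3).astype(np.uint8)); k=1+st[1:,4].argmax()
    m=cv2.dilate((l==k).astype(np.uint8),np.ones((3,3)))*wgt
    v,u=np.mgrid[y0:y1,x0:x1]; uv=[(u*m).sum()/m.sum(),(v*m).sum()/m.sum()]
    return uv,m.sum(),inv(onz(s,o,[uv],.045)[0]),o['clock']
for fn in('t0','t8','t9','t10'):
    f='top0' if fn=='t0' else fn
    a=cap(f,(305,345,180,220)); print(f,np.round(a[0],2),round(a[1]),a[2].round(2),a[3])
for fn in('scene0','s7','s8','s9','s10','s11'):
    a=cap(fn,(315,350,205,245)); print(fn,np.round(a[0],2),round(a[1]),a[2].round(2))
E
```

```text
top0 [319.85 200.23] 133 [ 14.79 -72.11  45.  ] 0.05
t8 [320.51 199.53] 133 [ 16.92 -73.49  45.  ] 9.9167
t9 [323.21 200.75] 147 [ 14.91 -80.96  45.  ] 10.9
t10 [323.19 200.74] 148 [ 14.93 -80.92  45.  ] 11.8333
scene0 [331.23 218.8 ] 109 [ 23.39 -63.71  45.  ]
s7 [331.14 218.8 ] 111 [ 23.22 -63.58  45.  ]
s8 [331.3  218.83] 110 [ 23.42 -63.92  45.  ]
s9 [333.74 220.04] 106 [ 24.08 -71.26  45.  ]
s10 [333.78 220.02] 107 [ 24.2  -71.27  45.  ]
s11 [333.74 219.98] 110 [ 24.27 -71.07  45.  ]
```

```bash
python3 - <<'E'
from geo import *
o=get_obs(); print(o['joint_pos'].round(1)); t=inv(o['tool_pos']); print(t, RC@(A([15,-130,115])-t))
s,o=load('w11'); print(np.array(s['mount']).round(3))
b=np.hstack([cv2.resize(cv2.imread('pics/%s.png'%n)[190:240,300:345],(390,433),interpolation=cv2.INTER_CUBIC) for n in ('scene0','s11')]); cv2.imwrite('pics/cmp.png',b)
E
```

```text
[ 3.700e+00  2.420e+01 -7.500e+00  1.000e-01 -5.850e+01 -1.052e+02]
[  33.91998853 -102.02768047  126.36765164] [-24.09248619 -23.66365853 -11.36765164]
[[ 0.    -0.956 -0.294  0.079]
 [ 1.    -0.     0.     0.   ]
 [-0.    -0.294  0.956 -0.159]
 [ 0.     0.     0.     1.   ]]
```

View pics/cmp.png

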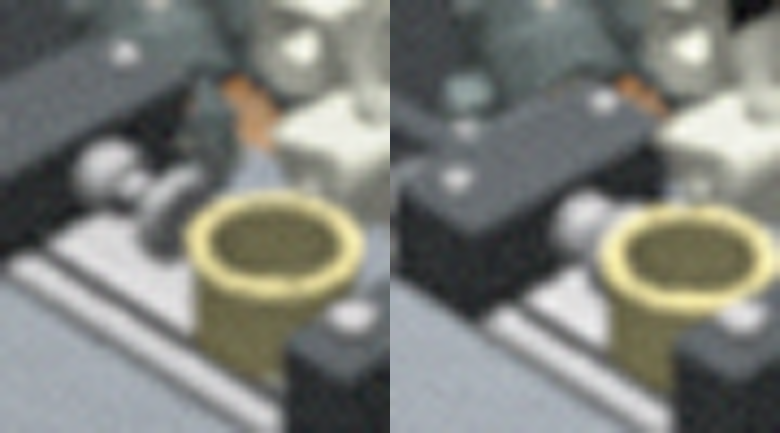

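Call:
{"name": "jog_arm", "arguments": {"commands": [[1.4,-1.2,-1.2,-6],[1.4,-1.2,-1.2,-6],[1.4,-1.2,-1.2,-6],[1.4,-1.2,-1.2,-6],[1.4,-1.2,-1.2,-6],[1.4,-1.2,-1.2,-6],[1.4,-1.2,-1.2,-6],[1.4,-1.2,-1.2,-6],[1.4,-1.2,-1.2,-6],[1.4,-1.2,-1.2,-6]]}}

```text
clock: 15.42
tool_pos: [0.6655, -0.162, 0.1188]
orientation: [179.8, 0.1, 108.2]
force: [-0.4, -0.7, 1.0]
opening: 0.0357
```

```bash
python3 - <<'E'
from geo import *
snap('wrist','w12a'); snap('wrist','w12b'); s,o=snap('wrist','w12'); print(inv(o['tool_pos']),o['force'],o['clock'],o['joint_pos'][5])
q=proj(s,o,w([15,-47,43]))[0]; print(q)
u,v=int(q[0]),int(q[1]); b=cv2.imread('pics/w12.png')[max(v-40,0):v+40,max(u-50,0):u+50]; cv2.imwrite('pics/y12.png',cv2.resize(b,None,fx=7,fy=7,interpolation=cv2.INTER_CUBIC))
E
```

```text
[  50.19784005 -110.3546828   118.24391147] [-0.4498618   0.11245023  0.24721327] 15.5167 -164.19896247834225
[317.04179544 114.74673194]
```

View pics/y12.png

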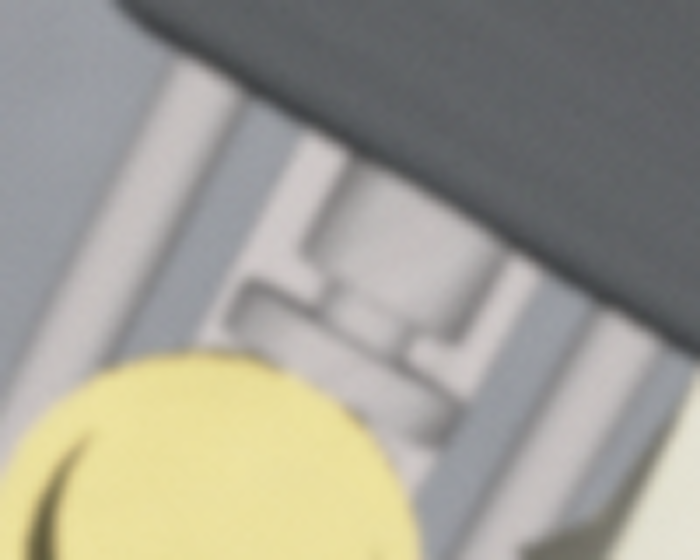

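View pics/w12.png

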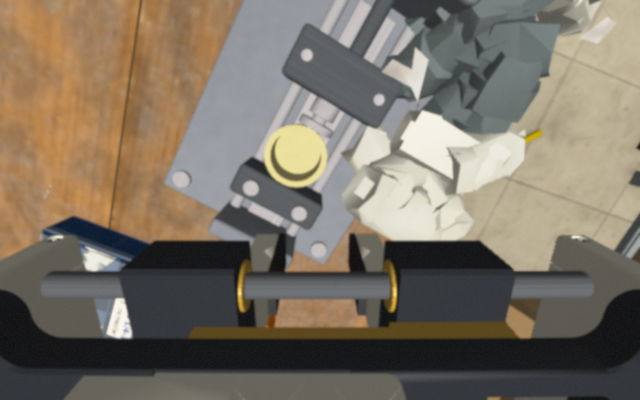

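```bash
python3 - <<'E'
from geo import *
s,o=load('w12'); Y=lambda u,v:[267+(u+.5)/7-.5,74+(v+.5)/7-.5]
for n,uv,z in (('sleeve face top',(383,298),52),('sleeve face at rod',(383,298),48),('rod/pad',(362,337),47),('pad back L',(250,278),43),('pad back R',(468,398),43),('sleeveL corner',(307,245),43),('sleeveR corner',(462,345),43),('pad front R',(440,445),43),('cap top',(225,350),57)):
    print(n,inv(onz(s,o,[Y(*uv)],z/1000)[0]).round(2))
s,o=load('w1'); X=lambda u,v:[230+(u+.5)/10-.5,180+(v+.5)/10-.5]
for n,uv,z in (('pad dark top',(170,150),43),('pad dark mid',(180,200),47),('pad low',(185,265),43),('ring',(225,215),47),('carr',(330,200),60)):
    print(n,inv(onz(s,o,[X(*uv)],z/1000)[0]).round(2))
b=cv2.imread('pics/w12.png'); print(b[100:125,310:325,2])
E
```

```text
sleeve face top [ 17.98 -46.08  52.  ]
sleeve face at rod [ 18.11 -46.17  48.  ]
rod/pad [ 18.22 -50.78  47.  ]
pad back L [  4.86 -51.6   43.  ]
pad back R [ 31.62 -50.8   43.  ]
sleeveL corner [  8.48 -45.59  43.  ]
sleeveR corner [ 28.17 -46.29  43.  ]
pad front R [ 31.54 -56.68  43.  ]
cap top [  6.42 -58.41  57.  ]
pad dark top [  5.47 -30.62  43.  ]
pad dark mid [ 13.78 -28.52  47.  ]
pad low [ 27.6  -29.49  43.  ]
ring [ 16.68 -20.53  47.  ]
carr [ 9.84  1.25 60.  ]
[[206 206 200 189 166 141 137 143 154 161 169 176 176 169 156]
 [207 204 197 178 152 137 141 150 161 171 177 183 188 185 181]
 [206 202 188 161 141 140 149 158 167 175 182 187 189 190 190]
 [204 197 176 150 141 146 156 164 171 179 186 189 190 191 190]
 [200 186 161 142 144 153 163 170 178 184 187 191 192 190 192]
 [194 173 151 143 151 159 167 174 180 185 188 188 190 192 191]
 [184 161 146 145 155 165 170 179 182 186 188 190 190 193 193]
 [173 151 143 152 161 168 173 180 185 188 190 190 193 195 195]
 [161 146 147 156 162 172 177 183 188 189 192 194 194 196 195]
 [158 148 153 161 167 175 181 187 190 193 193 195 197 1
[... 253 characters left out ...]
1 198]
 [203 199 188 170 161 163 176 183 193 196 197 198 200 200 200]
 [197 196 180 163 155 161 172 181 190 193 196 199 201 202 201]
 [180 181 170 158 159 168 179 186 189 191 191 196 199 201 200]
 [153 157 156 156 165 178 185 193 192 191 188 189 193 194 194]
 [138 135 142 154 171 182 193 197 199 196 191 189 188 187 187]
 [157 144 144 154 169 183 194 199 199 199 198 192 189 181 178]
 [180 173 163 159 165 178 189 196 198 199 197 195 190 180 172]
 [194 191 183 174 169 170 178 186 193 197 196 193 188 178 166]
 [199 200 196 190 184 176 173 174 179 187 191 189 182 172 159]
 [199 200 201 199 197 190 181 173 170 174 178 179 172 163 158]
 [201 200 200 201 201 198 194 187 177 170 168 165 160 153 155]]
```

Call:
{"name": "jog_arm", "arguments": {"commands": [[-18.9,3.8,14.2,6],[-18.9,3.8,14.2,6],[-18.9,3.8,14.2,6],[-18.9,3.8,14.2,6],[-18.9,3.8,14.2,6],[-18.9,3.8,14.2,6],[-18.9,3.8,14.2,6],[-18.9,3.8,14.2,6],[-18.9,3.8,14.2,6],[-18.9,3.8,14.2,6]]}}

```text
clock: 16.4
tool_pos: [0.4749, -0.1238, 0.2593]
orientation: [180.0, 0.1, 169.1]
force: [0.3, 0.5, 0.1]
opening: 0.0358
```

Call:
{"name": "jog_arm", "arguments": {"commands": [[6.2,30.6,0,0],[6.2,30.6,0,0],[6.2,30.6,0,0],[6.2,30.6,0,0],[6.2,30.6,0,0],[6.2,30.6,0,0],[6.2,30.6,0,0],[6.2,30.6,0,0],[0,0,0,0],[0,0,0,0]]}}

```text
clock: 17.23
tool_pos: [0.5257, 0.1222, 0.2583]
orientation: [180.0, 0.1, 168.8]
force: [-0.5, 0.3, 0.1]
opening: 0.0363
```

```bash
python3 - <<'E'
from geo import *
s,o=snap('wrist','w13'); o=get_obs(); t=inv(o['tool_pos']); print(o['clock'],t,o['orientation']); print(RC@(A([-143.5,140,175])-t))
im=s['image'][:,:,::-1].copy()
for tt in (14,50,92):
    q=proj(s,o,w(hp(224.2,tt)))[0]; cv2.circle(im,tuple(int(v) for v in q),3,(0,0,255),-1)
cv2.imwrite('pics/w13o.png',im)
for a in (224.2,198.8): print(hp(a,88)+[-1,0,-22])
for r in rows([hp(a,88) for a in np.linspace(224.2,198.8,9)]): print(r)
E
```

```text
17.2833 [-143.2173074   139.51300335  258.24034058] [1.79970531e+02 4.65218552e-02 1.68750773e+02]
[ -0.18047771   0.53339351 -83.24034058]
[-143.2589581   140.19588741  173.32993113]
[-156.80870195  113.20313006  163.84229835]
[-2.8, -2.4, -1.5]
[-2.6, -2.6, -1.5]
[-2.5, -2.8, -1.4]
[-2.4, -2.9, -1.2]
[-2.3, -3.1, -1.1]
[-2.1, -3.2, -1.0]
[-2.0, -3.3, -0.9]
[-1.9, -3.4, -0.8]
```

View pics/w13o.png

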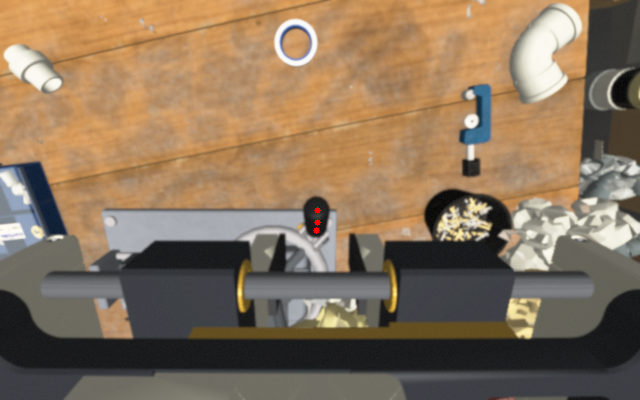

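Call:
{"name": "jog_arm", "arguments": {"commands": [[0,0.5,-17,0],[0,0,-17,0],[0,0,-17,0],[0,0,-17,0],[0,0,-16,0],[0,0,0,0],[0,0,0,0],[0,0,0,0],[0,0,0,0],[0,0,0,0]]}}

```text
clock: 18.12
tool_pos: [0.5264, 0.1216, 0.1747]
orientation: [179.9, 0.1, 168.5]
force: [-0.5, -1.0, 0.5]
opening: 0.0355
```

Call:
{"name": "jog_arm", "arguments": {"commands": [[0,0,0,0],[0,0,0,0],[0,0,0,0],[0,0,0,0],[0,0,0,0],[0,0,0,0],[0,0,0,0],[0,0,0,0],[0,0,0,0],[0,0,0,0]], "fingers": 16}}

```text
clock: 18.95
tool_pos: [0.5259, 0.1216, 0.1736]
orientation: [180.0, 0.0, 168.5]
force: [-2.0, 1.4, 3.8]
opening: 0.0207
```

Call:
{"name": "jog_arm", "arguments": {"commands": [[-2.8,-2.4,-1.5,0],[-2.6,-2.6,-1.5,0],[-2.5,-2.8,-1.4,0],[-2.4,-2.9,-1.2,0],[-2.3,-3.1,-1.1,0],[-2.1,-3.2,-1,0],[-2,-3.3,-0.9,0],[-1.9,-3.4,-0.8,0],[0,0,0,0],[0,0,0,0]]}}

```text
clock: 19.78
tool_pos: [0.5069, 0.0971, 0.1639]
orientation: [-179.9, -0.0, 168.5]
force: [-1.6, -1.7, 3.7]
opening: 0.0207
```

```bash
python3 - <<'E'
from geo import *
o=get_obs();t=inv(o['tool_pos']);print(o['clock'],RC.T@o['force'],t)
v=t-[-1,0,-22]-W; v-=ax*(v@ax); print('theta',np.degrees(np.arctan2(-v[1],v@ex))%360,'r',np.linalg.norm(v))
E
```

```text
19.7833 [-1.20785205 -1.98046416  3.74036006] [-156.62436178  112.17298323  163.91724779]
theta 198.06852066221305 r 71.49020274514297
```

Call:
{"name": "jog_arm", "arguments": {"commands": [[0,0,0,0],[0,0,0,0],[0,0,0,0],[0,0,22,0],[0,0,22,0],[0,0,22,0],[0,0,22,0],[-7.3,-36.3,0,0],[-7.3,-36.3,0,0],[-7.3,-36.3,0,0]], "fingers": 36}}

```text
clock: 20.62
tool_pos: [0.4851, -0.0117, 0.2521]
orientation: [180.0, 0.0, 168.6]
force: [0.2, -0.6, -1.0]
opening: 0.036
```

Call:
{"name": "jog_arm", "arguments": {"commands": [[-7.3,-36.3,0,0],[-7.3,-36.3,0,0],[-7.3,-36.3,0,0],[0,0,0,-6],[22,-4.5,-15,-6],[22,-4.5,-15,-6],[22,-4.5,-15,-6],[22,-4.5,-15,-6],[22,-4.5,-15,-6],[22,-4.5,-15,-6]]}}

```text
clock: 21.45
tool_pos: [0.5965, -0.1473, 0.1607]
orientation: [-180.0, -0.0, 126.2]
force: [0.3, -0.2, 0.8]
opening: 0.0358
```

Call:
{"name": "jog_arm", "arguments": {"commands": [[22,-4.5,-15,-6],[22,-4.5,-15,-6],[26,-5,-14,-6],[0,0,0,0],[0,0,0,0],[0,0,0,0],[0,0,0,0],[0,0,0,0],[0,0,0,0],[0,0,0,0]]}}

```text
clock: 22.28
tool_pos: [0.6655, -0.1609, 0.1191]
orientation: [179.9, 0.0, 108.5]
force: [0.5, 0.9, -0.1]
opening: 0.0359
```

```bash
python3 - <<'E'
from geo import *
s,o=snap('wrist','w14'); print(inv(o['tool_pos']),o['force'],o['clock'],o['joint_pos'][5])
b=cv2.imread('pics/w14.png')[60:160,257:387]; cv2.imwrite('pics/y14.png',cv2.resize(b,None,fx=6,fy=6,interpolation=cv2.INTER_CUBIC))
E
```

```text
[  49.96344556 -109.26500278  119.1075692 ] [ 0.52991946  0.88980232 -0.13541286] 22.2833 -164.14457224059242
```

View pics/y14.png

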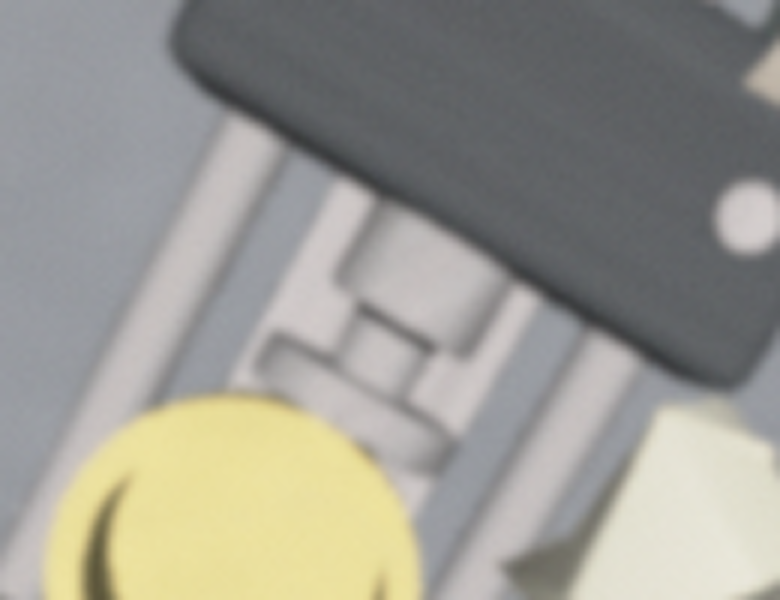

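```bash
python3 - <<'E'
from geo import *
s,o=load('w14'); Y=lambda u,v:[257+(u+.5)/6-.5,60+(v+.5)/6-.5]
for n,uv,z in (('sleeve L',(337,285),43),('sleeve R',(470,357),43),('ringtop',(400,322),48),('ring low edge',(397,332),48),('rod/pad',(373,380),47),('pad back L',(275,332),43),('pad back R',(460,434),43)):
    print(n,inv(onz(s,o,[Y(*uv)],z/1000)[0]).round(2))
b=cv2.imread('pics/w14.png')[104:126,312:332]; cv2.imwrite('pics/y15.png',cv2.resize(b,None,fx=26,fy=26,interpolation=cv2.INTER_CUBIC))
snap('scene','s14')
b=cv2.imread('pics/s14.png')[60:275,230:400]; cv2.imwrite('pics/y16.png',cv2.resize(b,None,fx=2.7,fy=2.7,interpolation=cv2.INTER_CUBIC))
E
```

```text
sleeve L [  8.94 -42.79  43.  ]
sleeve R [ 27.84 -41.97  43.  ]
ringtop [ 17.86 -42.65  48.  ]
ring low edge [ 18.14 -43.86  48.  ]
rod/pad [ 18.5  -50.37  47.  ]
pad back L [  5.   -51.62  43.  ]
pad back R [ 31.66 -50.81  43.  ]
```

View pics/y15.png

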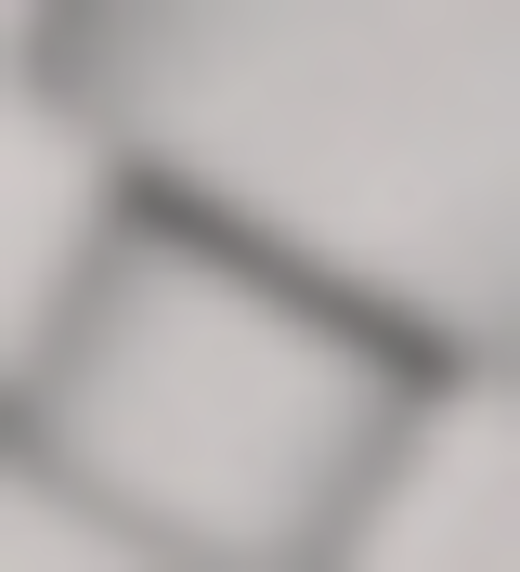

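View pics/y16.png

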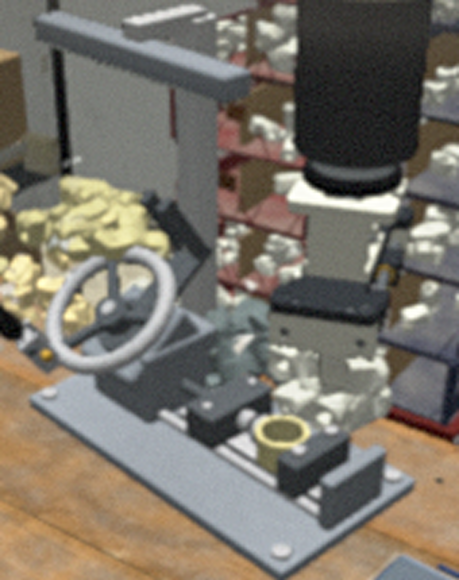

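Call:
{"name": "jog_arm", "arguments": {"commands": [[-18.9,3.8,14.2,6],[-18.9,3.8,14.2,6],[-18.9,3.8,14.2,6],[-18.9,3.8,14.2,6],[-18.9,3.8,14.2,6],[-18.9,3.8,14.2,6],[-18.9,3.8,14.2,6],[-18.9,3.8,14.2,6],[-18.9,3.8,14.2,6],[-18.9,3.8,14.2,6]]}}

```text
clock: 23.22
tool_pos: [0.4754, -0.1229, 0.261]
orientation: [180.0, 0.0, 168.8]
force: [1.1, 0.0, 1.0]
opening: 0.036
```

Call:
{"name": "jog_arm", "arguments": {"commands": [[0,0,10,0],[0,0,10,0],[0,0,10,0],[0,0,10,0],[0,0,10,0],[0,0,0,0],[0,0,0,0],[0,0,0,0],[0,0,0,0],[0,0,0,0]]}}

```text
clock: 24.05
tool_pos: [0.4763, -0.123, 0.3093]
orientation: [-180.0, -0.1, 168.5]
force: [-0.4, -0.6, 0.3]
opening: 0.0356
```

```bash
python3 - <<'E'
from geo import *
im=[]
for n in('wrist','scene','top'):
    s,o=snap(n,n[0]+'20'); a=s['image'][:,:,::-1].copy()
    for tt in (14,50,92):
        q=proj(s,o,w(hp(198.5,tt)))[0]; cv2.circle(a,tuple(int(v) for v in q),2,(0,0,255),-1)
    im.append(a)
print(inv(o['tool_pos']),o['force'],o['clock'])
cv2.imwrite('pics/f20.png',np.hstack([cv2.resize(im[0][20:240,100:420],(400,275)),cv2.resize(im[1][100:270,210:400],(400,358))[:275]])); 
cv2.imwrite('pics/f21.png',np.hstack([cv2.resize(im[1][130:260,200:390],(400,274),interpolation=cv2.INTER_CUBIC),cv2.resize(im[2][130:250,190:370],(400,274),interpolation=cv2.INTER_CUBIC)]))
E
```

```text
[-142.90442792 -109.67193848  309.59489362] [-0.7358362   0.26403114 -0.56984798] 24.15
```

View pics/f20.png

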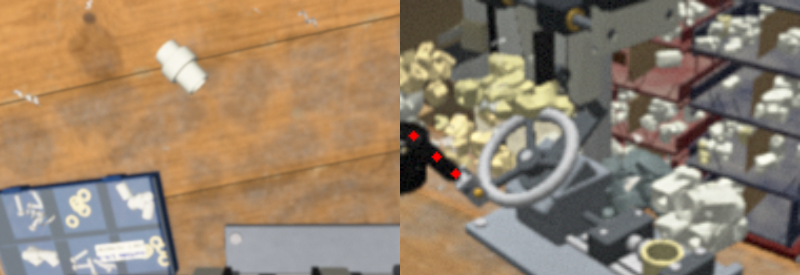

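View pics/f21.png

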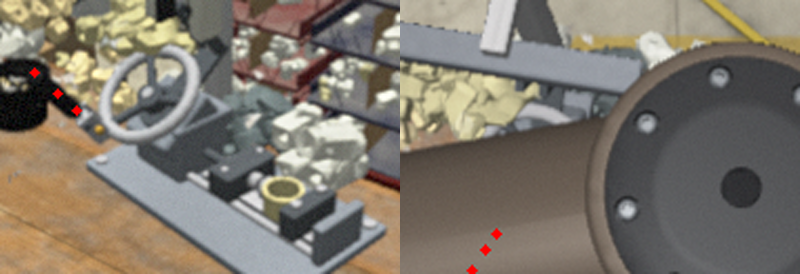

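The scene view shows the handle standing along the predicted latched line, from (77,111) to (35,72) in the left half of the last picture. The cap stands upright between pad and stop at about (283,190), and the arm is clear of everything.

```bash
python3 -c "
from plant import *
print(close_job())"
```

```text
the job is handed in; nothing more can be done
None
```

The pipe cap is clamped upright against the stop block, the handle is latched out, and the sprung pad is pushed back about 8 mm. The job was handed in after about 24 s of the 45 s allowed.

- **Handle:** I gripped the folded handle near its tip and swung it up to about 78°. When I let go, it snapped out to square. The camera views after that, and again at the end, show it standing along the line it should have when latched.
- **Winding:** I wound the wheel clockwise to about 224°. A close look then showed the pad had gone too far, by my estimate to about 12 mm: the half-way ring had disappeared into the sleeve. I had judged its travel wrong from the coarse views.
- **Correction:** I took hold of the handle again and wound back about 26°, to roughly 198°. The job was therefore not one pure clockwise wind.
- **Last checks:** In the close view the dark ring sits right at the sleeve's edge. The sleeve had moved back about 4 mm, so the pad is at about 8 mm, give or take 0.5 to 1 mm. The cap is upright and touching nothing but pad, stop and bed. The tool read under 1 N, clear of everything.
- **Forces:** The highest force I read was about 32 N at the wrist, near the end of swinging the handle out.
- **What disagreed:** The base plate appeared about 9 mm off centre from the frame I fitted to the wheel. I worked from the wheel, and the handle turned up where that predicted.

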